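Squeeze the cover off a relay box and plug in the missing relay

TASK

Squeeze in the two side tabs of the relay box's cover together to free its catches, lift the cover straight off and stand it, right way up, on the clear bench top. Then plug the loose relay fully home into the empty socket, feeling for the slot, since the socket sits anywhere along its bit of rail; leave the box open for testing. Force neither the catches nor the plug, drop nothing, and leave the other things where they lie.

Things in the scene. Friction and masses are not known exactly. Their poses are not given: they have to be found in the camera images.
- relay_box: light grey base of the relay box, screwed down: open tray 140 (x) x 55 (y) x 22 mm high, walls 3 mm. Origin: centre of its underside; x lengthwise, z up. A rail runs along x inside. On it at x = +35 mm a socket with a relay already in (22 x 28 mm, top at z = 62 mm); in the other half the EMPTY socket. Two cable glands stick out 14 mm on the +y side, x = +-50 mm, z up to 19 mm
- socket_end (a point): fixed point of the base (box x -47, y 0, z 30 mm): where the middle of the empty socket's top face would be with the socket pushed right out to the end of its travel. The socket, a black block 30 x 30 mm, is true in y and z but stands 0 to 18 mm from there towards box +x (not reported; about 9 N slides it). Slot in the middle of its top: 15.2 (x) x 20.2 mm (y), 12 deep, edges chamfered 0.8 mm
- cover_mid (a point): point half-way between the side tabs of the cover, a grey hood 147 (x) x 55 (y) x 62 mm high, 0.12 kg, snapped on the base, axes as the box's. 38 mm above the cover's lower edge, 24 below its top: 44 mm above the bench on the box, 38 when stood on the bench (on the lower edges of its two ends). Freed, it lifts straight up; its ends overlap the base by 16 mm
- tab_l (a joint): how far the +y tab of the cover is pressed in, m: 0 out, 0.0045 at its stop (starts at 6 N, 15 N at the stop). The tabs are black ribbed blocks at mid-length of the two long sides, 24 (x) x 20 mm (z), centred at the height of cover_mid, 65 mm over their outer faces. A tab's catch under the box's edge lets go beyond 0.0025: both must be in together
- tab_r (a joint): the same for the -y tab
- relay_mid (a point): centre (half-way up) of the loose relay, 0.045 kg, standing on its plug; 42 mm high: plug 14 (x) x 18 (y) x 10 mm, foot slightly stepped in, under a clear-hooded body 22 (x) x 28 (y) x 32 mm. Its x goes along the box's x, either way round. Home, the body sits on the socket's top, this point 11 mm above it. Sprung contacts take 4 to 10 N of push over the last 5 mm
- scriber: bystander: scriber 271 mm long lying on the bench, origin at its middle. Left of the box, round x = 0.46, y = 0.33 m, the bench is clear
- steel_block: bystander: dark steel block 40 x 62 x 26 mm, origin at the centre of its underside
- marker: bystander: white and red paint marker 133 mm long, lying, origin at its middle

How it is judged:
On the way, in this order (a step that is already met when the one before it is completed fails the run):
1. the cover is freed and lifted off the box (z of cover_mid in the frame of relay_box above 0.074 m), for 0.1 s.
2. the relay stands fully home in the empty socket (z of relay_mid in the frame of relay_box between 0.038 and 0.0428 m and x of relay_mid in the frame of relay_box between -0.05 and -0.026 m and y of relay_mid in the frame of relay_box between -0.003 and 0.003 m and angle between relay_mid's own z axis and vertical below 0.07 rad), for 0.2 s.
At the end, for the whole second after the job is handed in: the relay is plugged upright into the socket on the rail, its body down on the socket's top face to within about 2 mm, and stays there; the cover stands right way up on the bench top (not on the box or on anything else), at rest (all of step 2 and height (world z) of cover_mid between 0.033 and 0.043 m and angle between cover_mid's own z axis and vertical below 0.08 rad and linear speed of each of cover, relay below 0.02 m/s); the robot touches nothing.
It fails at once if the catches are strained: the cover pulls or presses on the box with over 45 N (contact force between cover and relay_box above 45 N).
It fails at once if the plug is forced: the relay presses on the box or its socket with over 60 N (contact force between relay and relay_box above 60 N).
It fails at once if the cover or the relay is dropped (falls free at over 0.6 m/s) ((linear speed of cover above 0.6 m/s and contact force between the fingers and cover below 0.05 N) or (linear speed of relay above 0.6 m/s and contact force between the fingers and relay below 0.05 N)).
It fails at once if the scriber, the steel block or the marker is shifted by over 3 cm (distance of any of scriber, steel_block, marker from where it was at the start of the episode above 0.03 m).
It also fails if it takes over 64 s, if anything falls off the work surface, if the arm or the gripper's body presses on something with over 40 N, if the wrist force passes 120 N, or if a joint passes its speed limit or range.

ROBOT

A 7-joint arm with a two-finger parallel gripper is mounted at the origin on a cart in front of the work surface, level with it; the furniture and walls round the work are solid. World frame = base frame: x ahead of the robot, y to its left, z up, the work surface at z = 0. Lengths are in m, angles in rad, forces in N, time in s.
With the tool pointing down it reaches from about 0.4 to 0.85 m from the base axis. Payload 10.4 kg.
Tool frame: the origin (TCP) lies midway between the tips of the shut fingers; the grasp point (between the pads) lies 19 mm behind it; y points along the fingers, z is the direction in which the jaws open and shut, and the axes are right-handed (so a half turn about y gives the same grasp; the last joint's range is limited). The gripper opens to 87 mm and grips with 3 to 60 N. Pads are 19 mm wide; open, the fingers measure 117 mm over their backs; the gripper's body (75 mm by 190 mm) begins 51 mm behind the grasp point.
Start: joints at [-1.128, 0.332, -0.065, 1.46, 0.022, 1.35, -0.088], TCP at [0.281, 0.558, 0.223] pointing down, gripper open.
Joint ranges: [-2.6, 2.6], [-0.5, 2.12], [-1.47, 1.34], [0.16, 2.42], [-1.27, 4.41], [0.06, 2.06], [-2.6, 2.6]. Speed limits (rad/s): [2.22, 2.22, 2.79, 2.79, 3.14, 3.14, 3.14].

INTERFACE

Orientations are given as [roll, pitch, yaw] about the fixed x, y, z axes, in that order (R = Rz(yaw) Ry(pitch) Rx(roll)).
In Python, from workcell import robot, optics, job gives the robot as it stands. The module is installed in compiled form; this text tells all that it offers.
- The arm moves only by the tool send_rows, never from a script. Its argument "increments" is a list of rows, each a list of 4 numbers: the shift along the tool's x, y, z in units of 30 mm (1.0 is 30 mm), then the turn about the tool's y in degrees. In form: [[dx, dy, dz, turn], ...]. A call has 1 to 5 rows; each row is the pose to reach, as a shift and turn from the pose measured when the call began, along the tool's axes at that moment; what a row does not reach only later rows make up. A row lasts 1/12 s, in which the tool goes at most 41.7 mm and 7.16 degrees, less where a joint would pass 70% of its speed; a pose out of reach is approached as far as the arm can. A call with a gripper value outside its range is refused whole. "claw" is the closure in counts, from 0 (fully open) to 255 (shut), set as the call begins (left out, the last holds). The fingers move at their own pace and stop on an object; "grip_force" is the grip in N (left out, the last holds). Time passes only in rows, so rows that repeat a pose let the fingers close. It gives the time, the measured TCP pose, the force and the opening at its end, in the units of the state.
- robot.state(): the state, without advancing time (a new reading comes with each control period).
- optics.capture(name): name is "side" or "top"; returns a dict with "image" (400x640x3 uint8, blue, green, red), "K" (3x3 intrinsics, pixels), "T" (4x4, takes a point from camera to world coordinates). Camera axes: x right, y down, z forward; pixel columns grow to the right and rows downward; lengths in m; the calibration is good to about 2 mm. A picture is of the moment at which its call begins. There is no depth.
- job.close_job(): hands the job in, once; it reports no verdict.
Trained networks look in the newest picture that a camera, given by its name, has taken for a name from the list of things; names that differ only in an ending like _2 or _b are one class to them, and where a whole thing is asked for, a point or a joint stands for the part that bears it (a point fixed in the world has none). Each returns a list of dicts, best first, with "score" (0 to 1); they miss things now and then, are a little off and sometimes report something else, mostly with a low value. They report only what shows in the picture. A call takes as long as a camera call.
- optics.search_frame(camera, label): "at" ([row, column] in pixels, amid what is visible of it).
The state is a dict: "clock": time; "joints": joint angles; "qd": joint speeds; "effort": joint torques, N m; "eef_pos": TCP position; "eef_rot": TCP orientation; "contact_force": force on the tool from outside, world axes, zero at the start; "ft_torque": the same for the moment, N m; "grip_width": finger opening in m.
Only numpy, scipy, OpenCV 4.12 (cv2) and the standard library are available. Lean on these libraries where they do the work, as an engineer would, in place of code of your own. Each camera call takes 0.05 s, during which the arm holds its last target.

## Working session

There is one attempt and no reset: what is moved stays moved. The work goes in short steps, Python scripts to look and compute and a tool call to move; the robot and the scene stay as the last step left them, time stands still between calls to the robot, and variables do not carry over. Pictures are saved under pics/ and viewed, and the job is handed in when it is done.

Besides the shell and the picture viewer there is one more tool, called after "Emit:" in YAML: its name, and indented under it one key for each argument. send_rows: Moves the arm, as the interface text tells. Its arguments: {"type":"object","properties":{"increments":{"type":"array","items":{"type":"array","items":{"type":"number"}}},"claw":{"type":"number"},"grip_force":{"type":"number"}},"required":["increments"]}

```bash
mkdir -p pics; cat > h.py <<'E'
import numpy as np,cv2
from scipy.spatial.transform import Rotation as R
from workcell import robot,optics,job
def snap(c,name,scale=1):
    d=optics.capture(c); cv2.imwrite(f'pics/{name}.png',d['image']); return d
def ray(d,px):
    r,c=px; K=np.array(d['K']);T=np.array(d['T'])
    v=T[:3,:3]@np.linalg.solve(K,[c,r,1.]); return T[:3,3],v
def atz(d,px,z):
    o,v=ray(d,px); return o+v*(z-o[2])/v[2]
def proj(d,p):
    T=np.array(d['T']);q=np.linalg.inv(T)@np.r_[p,1];u=np.array(d['K'])@q[:3];return (u[:2]/u[2])[::-1]
def tri(d1,p1,d2,p2):
    A=[];b=[]
    M=np.zeros((3,3));bb=np.zeros(3)
    for d,p in((d1,p1),(d2,p2)):
        o,v=ray(d,p);v=v/np.linalg.norm(v);P=np.eye(3)-np.outer(v,v);M+=P;bb+=P@o
    return np.linalg.solve(M,bb)
def st():
    s=robot.state();print('t',round(s['clock'],2),'pos',np.round(s['eef_pos'],4),'rot',np.round(s['eef_rot'],4),'F',np.round(s['contact_force'],2),'w',round(s['grip_width'],4));print(np.round(R.from_euler('xyz',s['eef_rot']).as_matrix(),3).tolist());return s
E
python3 - <<'E'
from h import *
s=st();print(s)
for c in('side','top'):
    d=snap(c,c+'0');print(c,np.round(d['K'],1).tolist(),np.round(d['T'],3).tolist())
    for n in['relay_box','cover_mid','tab_l','tab_r','relay_mid','scriber','steel_block','marker','socket_end']:
        try:print(n,[(np.round(x['at'],1).tolist(),round(x['score'],2)) for x in optics.search_frame(c,n)][:3])
        except Exception as e:print(n,e)
E
```

```text
t 0.0 pos [0.2806 0.5581 0.2218] rot [-1.5722e+00 -1.0000e-04 -4.6580e-01] F [ 0.19 -0.81  0.15] w 0.0872
[[0.893, -0.001, 0.449], [-0.449, -0.001, 0.893], [0.0, -1.0, -0.001]]
{'clock': 0.0, 'joints': array([-1.1275843 ,  0.33287223, -0.06469878,  1.46092909,  0.02163386,
        1.34991883, -0.08847304]), 'qd': array([ 0.00229156,  0.00244054,  0.00120577,  0.00010997, -0.00116874,
        0.00019402, -0.00175621]), 'effort': array([-5.54921171e-04, -6.23250389e+01,  2.45233392e-02, -3.89905787e+01,
       -6.12738566e-02,  3.97011079e-02,  1.24910630e-04]), 'eef_pos': array([0.28055997, 0.55805533, 0.22175957]), 'eef_rot': array([-1.57222382e+00, -1.00188930e-04, -4.65757969e-01]), 'contact_force': array([ 0.19236262, -0.81140195,  0.14754244]), 'ft_torque': array([-0.03353609, -0.01857527, -0.00142629]), 'grip_width': 0.0871689581395883}
side [[404.4, 0.0, 324.1], [0.0, 404.4, 200.8], [0.0, 0.0, 1.0]] [[0.901, -0.154, 0.405, 0.172], [-0.433, -0.337, 0.836, -0.683], [0.008, -0.929, -0.371, 0.378], [0.0, 0.0, 0.0, 1.0]]
relay_box [([222.9, 324.3], 0.86)]
cover_mid [([204.9, 321.7], 0.96)]
tab_l [([205.1, 327.1], 0.42)]
tab_r [([205.1, 327.1], 0.42)]
relay_mid [([252.9, 383.3], 0.64)]
scriber [([204.7, 223.5], 0.77)]
steel_block []
marker [([227.0, 421.7], 0.92)]
socket_end [([222.5, 318.7], 0.8)]
top [[399.0, 0.0, 326.4], [0.0, 399.0, 198.6], [0.0, 0.0, 1.0]] [[-0.025, -0.993, 0.118, 0.427], [-1.0, 0.023, -0.019, 0.057], [0.016, -0.119, -0.993, 0.894], [0.0, 0.0, 0.0, 1.0]]
relay_box []
cover_mid [([199.2, 314.7], 0.97)]
tab_l [([199.5, 316.0], 0.63)]
tab_r [([199.5, 316.0], 0.63)]
relay_mid [([189.4, 412.6], 0.75)]
scriber [([286.2, 234.1], 0.68)]
steel_block [([120.7, 328.9], 0.8)]
marker [([127.7, 373.1], 0.72)]
socket_end [([239.3, 310.0], 0.52)]
```

View pics/side0.png

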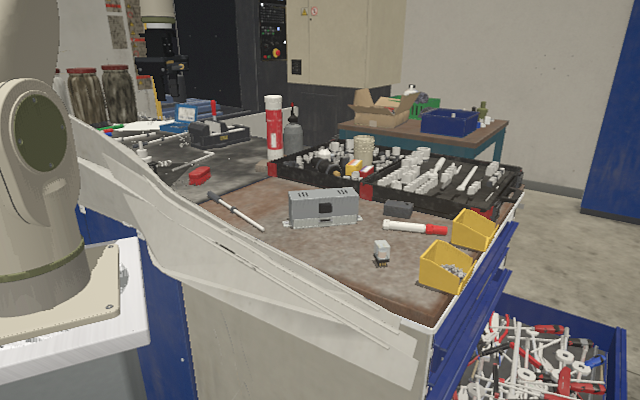

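View pics/top0.png

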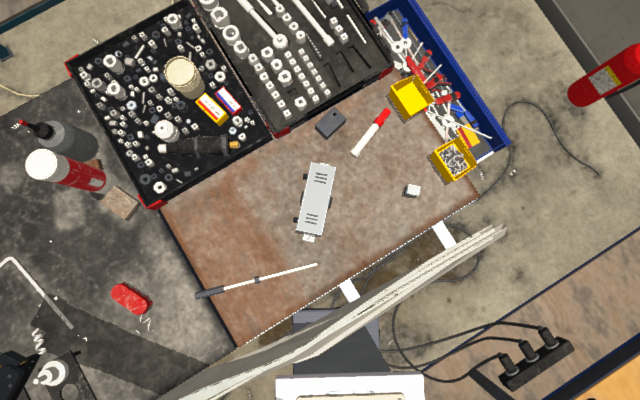

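The relay box stands at top px (200,315), lengthwise along the image's vertical. The loose relay is at (190,413), with the scriber, steel block and marker around them. I'll zoom in next.

```bash
python3 - <<'E'
from h import *
a=cv2.imread('pics/top0.png')[145:255,270:440];cv2.imwrite('pics/top0z.png',cv2.resize(a,None,fx=4.7,fy=4.7,interpolation=cv2.INTER_CUBIC))
a=cv2.imread('pics/side0.png')[175:280,270:420];cv2.imwrite('pics/side0z.png',cv2.resize(a,None,fx=5,fy=5,interpolation=cv2.INTER_CUBIC))
E
```

```text
(no output)
```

View pics/top0z.png

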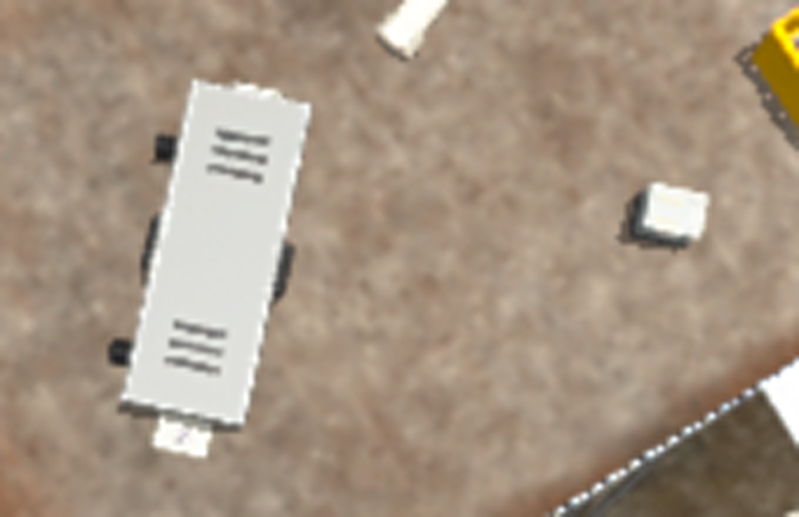

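View pics/side0z.png

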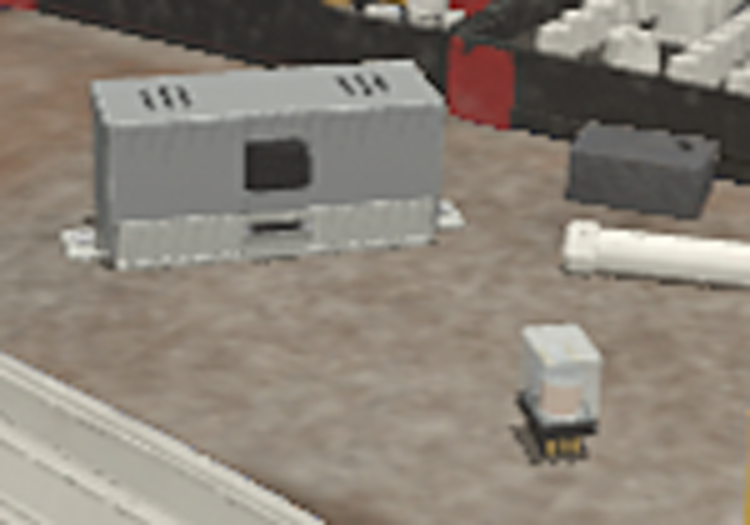

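Both views agree. The glands are on the image-left side, so box +y is about world +y. The cover top corners in the zoomed top view are about (193,80), (310,104), (243,425) and (125,402).

```bash
python3 - <<'E'
from h import *
d=optics.capture('top');e=optics.capture('side')
f=lambda u,v:(145+(v+.5)/4.7-.5,270+(u+.5)/4.7-.5)
g=lambda u,v:(175+(v+.5)/5-.5,270+(u+.5)/5-.5)
P=np.array([atz(d,f(*p),.068) for p in[(193,80),(310,104),(243,425),(125,402)]])
print(np.round(P,4).tolist(),'c',P.mean(0).round(4))
print('len',np.linalg.norm(P[0]-P[3]),np.linalg.norm(P[1]-P[2]),'w',np.linalg.norm(P[0]-P[1]),np.linalg.norm(P[3]-P[2]))
for a,b in((0,3),(1,2)):v=P[a]-P[b];print('yaw',np.degrees(np.arctan2(v[1],v[0])))
for a,b in((0,1),(3,2)):v=P[a]-P[b];print('yaw',np.degrees(np.arctan2(-v[0],v[1])))
# side: top face corners
S=np.array([atz(e,g(*p),.068) for p in[(92,82),(408,60),(446,100),(103,124)]]);print('side top',np.round(S,4).tolist(),S.mean(0).round(4))
v=S[2]-S[3];print('yaw',np.degrees(np.arctan2(v[1],v[0])),np.linalg.norm(v))
v=S[1]-S[0];print('yaw',np.degrees(np.arctan2(v[1],v[0])),np.linalg.norm(v))
Q=np.array([atz(d,f(*p),.042) for p in[(650,182),(709,191),(700,243),(640,234)]]);print('relay',np.round(Q,4).tolist(),Q.mean(0).round(4))
for a,b in((0,1),(1,2),(2,3),(3,0)):v=Q[a]-Q[b];print(np.linalg.norm(v),np.degrees(np.arctan2(v[1],v[0])))
Q=np.array([atz(e,g(*p),.042) for p in[(523,330),(575,322),(602,355),(535,365)]]);print('relay',np.round(Q,4).tolist(),Q.mean(0).round(4))
for a,b in((0,1),(1,2),(2,3),(3,0)):v=Q[a]-Q[b];print(np.linalg.norm(v),np.degrees(np.arctan2(v[1],v[0])))
print(tri(d,(189.4,412.6),e,(252.9,383.3)),tri(d,(199.2,314.7),e,(204.9,321.7)))
E
```

```text
[[0.6049, 0.072, 0.068], [0.5929, 0.0198, 0.068], [0.4504, 0.0531, 0.068], [0.4617, 0.1047, 0.068]] c [0.5275 0.0624 0.068 ]
len 0.14691492050854738 0.14632372018243212 w 0.05352549647903964 0.0527497607092087
yaw -12.854385844765774
yaw -13.158789960394781
yaw -13.014486181178768
yaw -12.372441183449421
side top [[0.464, 0.1021, 0.068], [0.6048, 0.0696, 0.068], [0.5947, 0.0181, 0.068], [0.4502, 0.0532, 0.068]] [0.5284 0.0608 0.068 ]
yaw -13.643393857927588 0.14869476732169598
yaw -13.02328517537021 0.14443857983780023
relay [[0.5582, -0.1372, 0.042], [0.5534, -0.1642, 0.042], [0.5293, -0.1588, 0.042], [0.5341, -0.1314, 0.042]] [ 0.5437 -0.1479  0.042 ]
0.02750683995973425 79.95699878612842
0.024651144523511956 -12.715197034676192
0.027868781166308733 -99.89561151001044
0.024742218913135532 166.45548806005488
relay [[0.5378, -0.1366, 0.042], [0.5584, -0.1392, 0.042], [0.5529, -0.1645, 0.042], [0.5274, -0.1609, 0.042]] [ 0.5441 -0.1503  0.042 ]
0.020743398864486517 172.84378892334348
0.025949274856035903 77.71147008457194
0.02570496331294712 -8.213379713630031
0.026394381670379864 -113.16351189318289
[ 0.5479936  -0.1518033   0.02199907] [0.52872559 0.06545145 0.03759633]
```

Both cameras put the cover centre at about (0.528, 0.062) with yaw −12.9°. The relay is at about (0.544, −0.149) with yaw of roughly −11°.

```bash
cat >> h.py <<'E'
def go(target,yaw=None,v=True):
    s=st();M=R.from_euler('xyz',s['eef_rot']).as_matrix()
    d=M.T@(np.array(target)-s['eef_pos'])/0.03
    y=np.degrees(np.arctan2(M[1,0],M[0,0]))
    print('inc',np.round(d,3),'turn',0 if yaw is None else round(y-yaw,2),'yaw now',round(y,2))
E
python3 -c "
from h import *
go([.528,.062,.20],-12.9)"
```

```text
t 1.1 pos [0.2807 0.5585 0.2226] rot [-1.5706 -0.     -0.4658] F [ 0.01 -0.66  0.64] w 0.0872
[[0.893, 0.0, 0.449], [-0.449, 0.0, 0.893], [0.0, -1.0, 0.0]]
inc [ 14.797   0.752 -11.084] turn -13.79 yaw now -26.69
```

Emit:
send_rows:
  increments:
    - [0.8, 0, -0.6, -1]
    - [1.7, 0.1, -1.27, -3]
    - [2.7, 0.1, -2.0, -5]
    - [3.7, 0.2, -2.8, -7]
    - [4.7, 0.2, -3.5, -9]
  claw: 0
  grip_force: 25

```text
clock: 1.52
eef_pos: [0.3599, 0.3993, 0.2162]
eef_rot: [-1.571, 0.0, -0.307]
contact_force: [1.0, -0.3, -0.9]
grip_width: 0.0869
```

```bash
python3 -c "
from h import *
go([.528,.062,.20],-12.9)"
```

```text
t 1.52 pos [0.3599 0.3993 0.2162] rot [-1.5711e+00  1.0000e-04 -3.0690e-01] F [ 0.95 -0.34 -0.87] w 0.0869
[[0.953, -0.0, 0.302], [-0.302, -0.0, 0.953], [-0.0, -1.0, -0.0]]
inc [ 8.739  0.541 -9.025] turn -4.68 yaw now -17.58
```

Emit:
send_rows:
  increments:
    - [0.9, 0.1, -0.92, -1]
    - [1.8, 0.1, -1.85, -2]
    - [2.7, 0.2, -2.8, -3]
    - [3.6, 0.2, -3.7, -4]
    - [4.5, 0.3, -4.65, -4.7]

```text
clock: 1.93
eef_pos: [0.4471, 0.224, 0.2078]
eef_rot: [-1.57, -0.001, -0.224]
contact_force: [1.6, 0.5, 0.1]
grip_width: 0.0868
```

```bash
python3 -c "
from h import *
go([.528,.062,.18],-12.9)"
```

```text
t 1.93 pos [0.4471 0.224  0.2078] rot [-1.5699e+00 -7.0000e-04 -2.2380e-01] F [1.58 0.47 0.13] w 0.0868
[[0.975, 0.001, 0.222], [-0.222, 0.001, 0.975], [0.001, -1.0, 0.001]]
inc [ 3.826  0.926 -4.668] turn 0.08 yaw now -12.82
```

Emit:
send_rows:
  increments:
    - [0.8, 0.2, -1.0, 0]
    - [1.6, 0.4, -2.0, 0]
    - [2.4, 0.6, -3.0, 0]
    - [3.2, 0.8, -4.0, 0]
    - [3.83, 0.93, -4.67, 0]

```text
clock: 2.35
eef_pos: [0.5288, 0.058, 0.1797]
eef_rot: [-1.571, -0.001, -0.226]
contact_force: [0.4, -0.9, 0.8]
grip_width: 0.087
```

Emit:
send_rows:
  increments:
    - [0, 0, 0, 0]

```text
clock: 2.43
eef_pos: [0.5303, 0.0521, 0.1791]
eef_rot: [-1.573, -0.002, -0.233]
contact_force: [0.1, 0.6, -0.7]
grip_width: 0.0871
```

```bash
python3 -c "
from h import *
go([.528,.062,.025],-12.9)
for c in('top','side'):
    d=snap(c,c+'1')
a=cv2.imread('pics/side1.png')[100:300,200:460];cv2.imwrite('pics/side1z.png',cv2.resize(a,None,fx=3,fy=3))"
```

```text
t 2.43 pos [0.5303 0.0521 0.1791] rot [-1.5727 -0.002  -0.2334] F [ 0.12  0.64 -0.69] w 0.0871
[[0.973, 0.002, 0.231], [-0.231, -0.002, 0.973], [0.002, -1.0, -0.002]]
inc [-0.161  5.137  0.314] turn -0.47 yaw now -13.37
```

View pics/side1z.png

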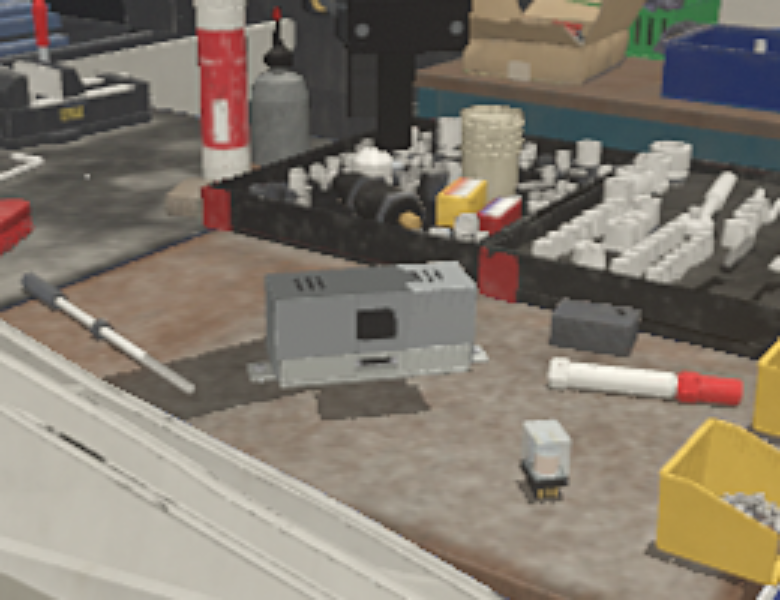

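```bash
python3 -c "
from h import *
go([.528,.062,.10],-12.9)
d=snap('top','top2');e=snap('side','side2')
s=robot.state()
print(proj(d,s['eef_pos']),proj(e,s['eef_pos']))
a=cv2.imread('pics/top2.png')[100:300,200:460];a=cv2.resize(a,None,fx=3,fy=3);cv2.imwrite('pics/top2z.png',a)"
```

```text
t 2.53 pos [0.529  0.0565 0.1796] rot [-1.571e+00 -1.000e-03 -2.296e-01] F [0.52 1.06 0.55] w 0.0868
[[0.974, 0.001, 0.228], [-0.228, -0.0, 0.974], [0.001, -1.0, -0.0]]
inc [-0.076  2.652  0.171] turn -0.25 yaw now -13.15
[189.95151342 317.17380707] [142.48222654 323.2274038 ]
```

View pics/top2z.png

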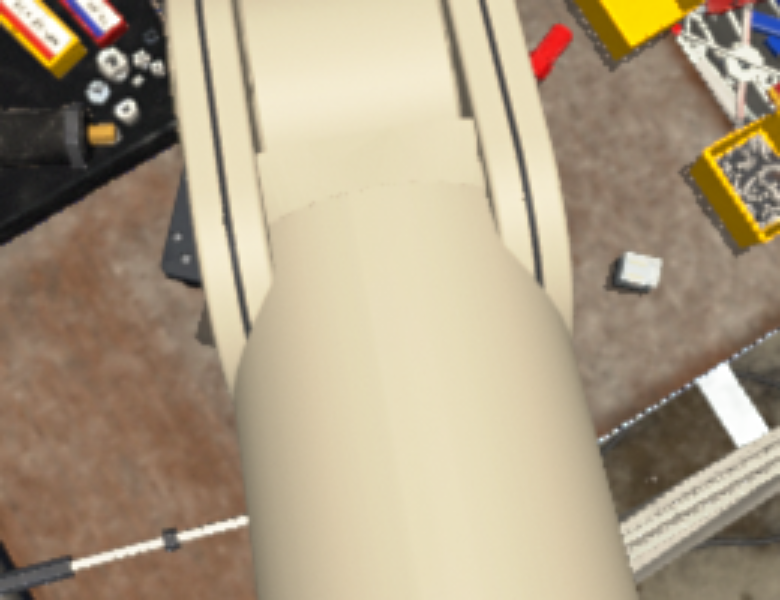

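The arm hides the box from the top camera, so I'll go by the measured poses.

Emit:
send_rows:
  increments:
    - [0, 0.9, 0.17, 0]
    - [-0.05, 1.8, 0.17, 0]
    - [-0.08, 2.6, 0.17, 0]
    - [-0.08, 2.6, 0.17, 0]
    - [-0.08, 2.6, 0.17, 0]

```text
clock: 3.05
eef_pos: [0.5265, 0.066, 0.1017]
eef_rot: [-1.571, 0.001, -0.223]
contact_force: [-0.3, -0.6, 0.5]
grip_width: 0.0871
```

```bash
python3 -c "
from h import *
go([.528,.062,.025],-12.9)
e=snap('side','side3')
a=cv2.imread('pics/side3.png')[120:260,240:440];cv2.imwrite('pics/side3z.png',cv2.resize(a,None,fx=4,fy=4,interpolation=2))"
```

```text
t 3.05 pos [0.5265 0.066  0.1017] rot [-1.5706e+00  8.0000e-04 -2.2320e-01] F [-0.33 -0.57  0.49] w 0.0871
[[0.975, -0.001, 0.221], [-0.221, 0.0, 0.975], [-0.001, -1.0, 0.0]]
inc [ 0.079  2.555 -0.12 ] turn 0.11 yaw now -12.79
```

View pics/side3z.png

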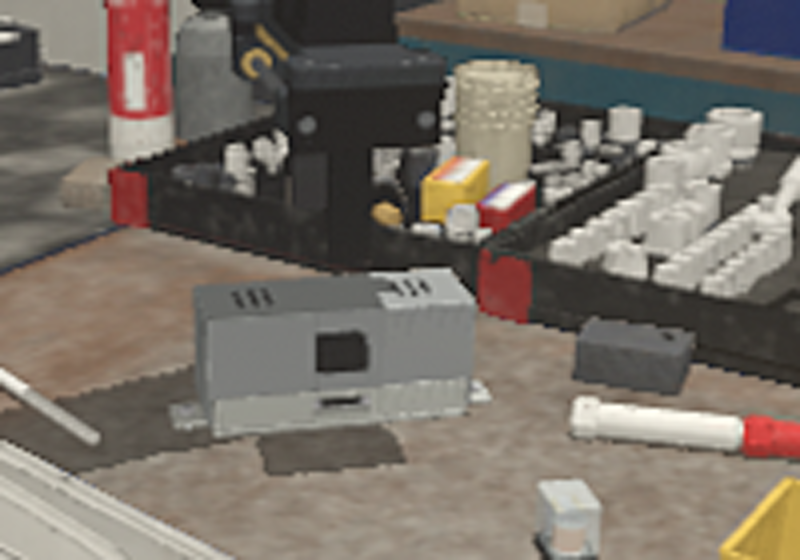

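The near finger (zoomed x≈345) lines up over the tab (x≈342), so I'm descending.

Emit:
send_rows:
  increments:
    - [0.05, 0.6, -0.12, 0]
    - [0.05, 1.2, -0.12, 0]
    - [0.05, 1.8, -0.12, 0]
    - [0.05, 2.4, -0.12, 0]
    - [0.05, 2.55, -0.12, 0]

```text
clock: 3.52
eef_pos: [0.5284, 0.0626, 0.0261]
eef_rot: [-1.569, -0.001, -0.223]
contact_force: [-0.8, -0.3, 0.8]
grip_width: 0.0865
```

Emit:
send_rows:
  increments:
    - [0, 0, 0, 0]
    - [0, 0, 0, 0]

```text
clock: 3.68
eef_pos: [0.5293, 0.0632, 0.0276]
eef_rot: [-1.568, -0.003, -0.223]
contact_force: [-0.0, -0.4, 0.9]
grip_width: 0.0871
```

```bash
python3 -c "
from h import *
go([.528,.062,.025],-12.9)
e=snap('side','side4')
a=cv2.imread('pics/side4.png')[120:260,240:440];cv2.imwrite('pics/side4z.png',cv2.resize(a,None,fx=4,fy=4,interpolation=2))"
```

```text
t 3.68 pos [0.5293 0.0632 0.0276] rot [-1.5684 -0.0026 -0.2226] F [-0.04 -0.41  0.9 ] w 0.0871
[[0.975, 0.003, 0.221], [-0.221, 0.002, 0.975], [0.003, -1.0, 0.002]]
inc [-0.036  0.087 -0.048] turn 0.15 yaw now -12.75
```

View pics/side4z.png

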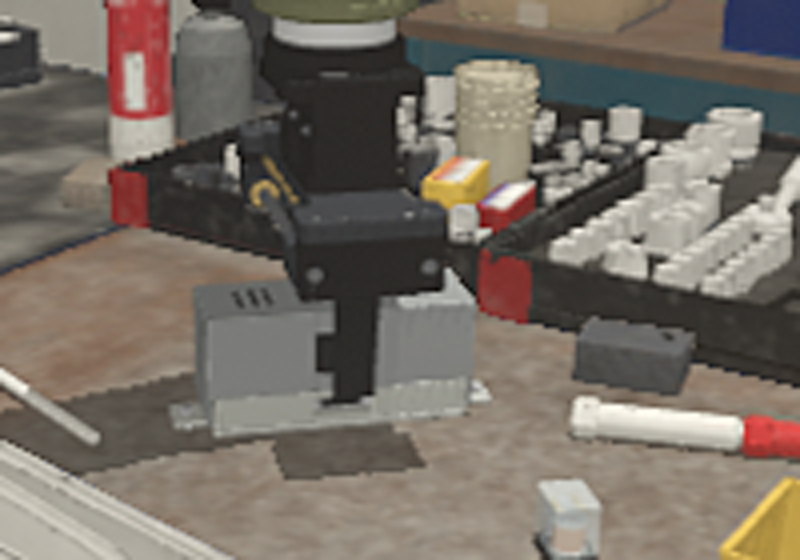

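Emit:
send_rows:
  increments:
    - [-0.04, 0.08, -0.04, 0.15]
    - [-0.04, 0.08, -0.04, 0.15]
    - [-0.04, 0.08, -0.04, 0.15]
    - [-0.04, 0.08, -0.04, 0.15]
    - [-0.04, 0.08, -0.04, 0.15]
  claw: 67
  grip_force: 15

```text
clock: 4.15
eef_pos: [0.5282, 0.0622, 0.0256]
eef_rot: [-1.568, -0.003, -0.225]
contact_force: [0.6, -0.1, -0.7]
grip_width: 0.0662
```

Emit:
send_rows:
  increments:
    - [0, 0, 0, 0]
    - [0, 0, 0, 0]
    - [0, 0, 0, 0]
  claw: 74

```text
clock: 4.4
eef_pos: [0.5283, 0.0623, 0.0257]
eef_rot: [-1.568, -0.003, -0.225]
contact_force: [0.3, 0.0, 2.6]
grip_width: 0.0623
```

```bash
python3 -c "
from h import *
go([.528,.062,.025],-12.9)"
```

```text
t 4.4 pos [0.5283 0.0623 0.0257] rot [-1.5679 -0.0034 -0.2253] F [0.29 0.02 2.59] w 0.0623
[[0.975, 0.004, 0.223], [-0.223, 0.002, 0.975], [0.003, -1.0, 0.003]]
inc [-0.007  0.024 -0.011] turn -0.01 yaw now -12.91
```

Lateral force is about zero at 62.3 mm opening, so the grip is well centred. Now squeezing fully.

Emit:
send_rows:
  increments:
    - [0, 0, 0, 0]
    - [0, 0, 0, 0]
    - [0, 0, 0, 0]
    - [0, 0, 0, 0]
    - [0, 0, 0, 0]
  claw: 105
  grip_force: 28

```text
clock: 4.82
eef_pos: [0.5283, 0.0623, 0.0259]
eef_rot: [-1.568, -0.003, -0.225]
contact_force: [-2.5, -0.7, 4.4]
grip_width: 0.0545
```

```bash
python3 -c "
from h import *
go([.528,.062,.025],-12.9)"
```

```text
t 4.82 pos [0.5283 0.0623 0.0259] rot [-1.5678 -0.0034 -0.2254] F [-2.45 -0.66  4.41] w 0.0545
[[0.975, 0.004, 0.224], [-0.224, 0.002, 0.975], [0.003, -1.0, 0.003]]
inc [-0.008  0.029 -0.012] turn -0.02 yaw now -12.92
```

Opening is 54.5 mm, so both tabs are at their stops. Lifting gently.

Emit:
send_rows:
  increments:
    - [0, -0.06, 0, 0]
    - [0, -0.12, 0, 0]
    - [0, -0.18, 0, 0]
    - [0, -0.24, 0, 0]
    - [0, -0.3, 0, 0]

```text
clock: 5.23
eef_pos: [0.5282, 0.0622, 0.035]
eef_rot: [-1.568, -0.003, -0.225]
contact_force: [-0.3, 0.6, -0.7]
grip_width: 0.0552
```

```bash
python3 -c "
from h import *
go([.528,.062,.105],-12.9)
e=snap('side','side5')
a=cv2.imread('pics/side5.png')[120:260,240:440];cv2.imwrite('pics/side5z.png',cv2.resize(a,None,fx=4,fy=4,interpolation=2))"
```

```text
t 5.23 pos [0.5282 0.0622 0.035 ] rot [-1.5679 -0.0034 -0.2253] F [-0.28  0.64 -0.72] w 0.0552
[[0.975, 0.004, 0.223], [-0.223, 0.002, 0.975], [0.003, -1.0, 0.003]]
inc [ 0.003 -2.335 -0.003] turn -0.01 yaw now -12.91
```

View pics/side5z.png

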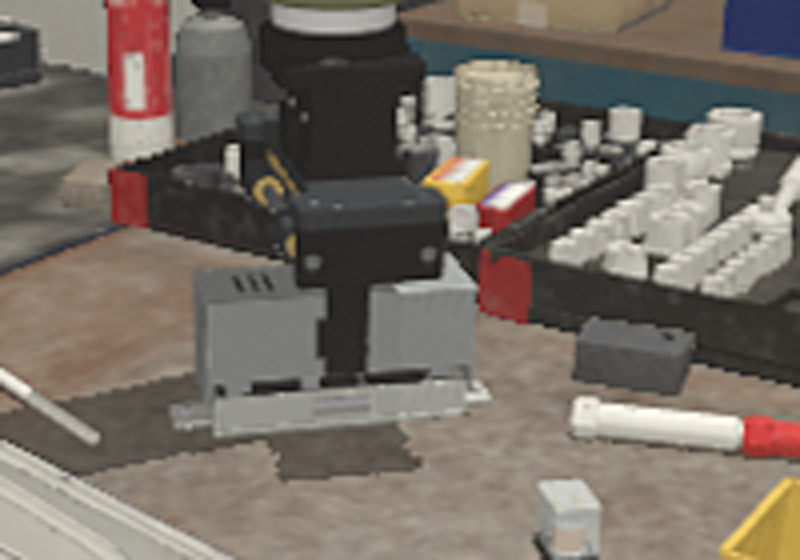

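The cover is freed and its edge is rising clear of the base. I'll raise it further before moving it, and check the target spot meanwhile.

Emit:
send_rows:
  increments:
    - [0, -0.4, 0, 0]
    - [0, -0.9, 0, 0]
    - [0, -1.5, 0, 0]
    - [0, -2.1, 0, 0]
    - [0, -2.7, 0, 0]

```text
clock: 5.7
eef_pos: [0.5279, 0.062, 0.1171]
eef_rot: [-1.568, -0.004, -0.225]
contact_force: [-0.4, -0.1, -1.8]
grip_width: 0.0544
```

Emit:
send_rows:
  increments:
    - [0, -0.3, 0, 0]
    - [0, -0.5, 0, 0]
    - [0, -0.5, 0, 0]

```text
clock: 5.95
eef_pos: [0.5284, 0.062, 0.133]
eef_rot: [-1.567, -0.005, -0.226]
contact_force: [0.3, 0.3, -1.6]
grip_width: 0.055
```

```bash
python3 -c "
from h import *
d=optics.capture('top')
f=lambda r,c:atz(d,(r,c),0.005).round(3)
for p in((293,206),(264,317),(205,155),(345,237),(185,170),(278,258)):print(p,f(*p))
from math import *
c,s=cos(radians(-12.9)),sin(radians(-12.9))
for x in(-.0735,.0735):
  for y in(-.0325,.0325):print('corner',proj(d,[.46+c*x-s*y,.33+s*x+c*y,0]).round())
go([.46,.33,.135],-12.9)
snap('side','side6')
"
```

```text
(293, 206) [0.333 0.306 0.005]
(264, 317) [0.389 0.064 0.005]
(205, 155) [0.528 0.421 0.005]
(345, 237) [0.222 0.239 0.005]
(185, 170) [0.572 0.389 0.005]
(278, 258) [0.362 0.193 0.005]
corner [270. 203.]
corner [264. 174.]
corner [205. 218.]
corner [199. 190.]
t 6.0 pos [0.5279 0.062  0.132 ] rot [-1.5676 -0.0038 -0.2254] F [ 0.26  0.27 -2.45] w 0.0548
[[0.975, 0.004, 0.223], [-0.224, 0.002, 0.975], [0.004, -1.0, 0.003]]
inc [-4.201 -0.091  8.201] turn -0.02 yaw now -12.92
```

View pics/side6.png

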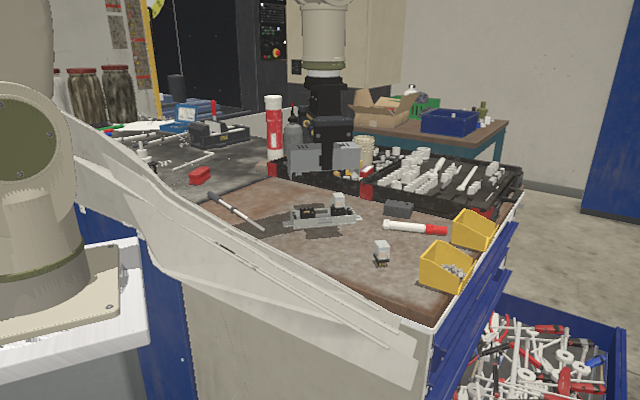

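The cover is clear of the box, and the open box shows the seated relay and empty socket. At (0.46, 0.33) one cover corner would come near the bench seam, so I'll use (0.48, 0.265) well inside the clear wood.

```bash
python3 -c "
from h import *
go([.48,.265,.132],-12.9)"
```

```text
t 6.05 pos [0.5274 0.062  0.1313] rot [-1.5682 -0.0028 -0.2254] F [-0.58  0.08 -2.42] w 0.055
[[0.975, 0.003, 0.223], [-0.223, 0.002, 0.975], [0.003, -1.0, 0.003]]
inc [-3.053 -0.015  6.244] turn -0.01 yaw now -12.91
```

Emit:
send_rows:
  increments:
    - [-0.35, -0.03, 0.7, 0]
    - [-0.75, -0.03, 1.55, 0]
    - [-1.2, -0.03, 2.45, 0]
    - [-1.65, -0.03, 3.35, 0]
    - [-2.1, -0.03, 4.3, 0]

```text
clock: 6.47
eef_pos: [0.4938, 0.2024, 0.1311]
eef_rot: [-1.57, -0.001, -0.226]
contact_force: [0.2, 0.2, -1.4]
grip_width: 0.055
```

```bash
python3 -c "
from h import *
go([.48,.265,.105],-12.9)"
```

```text
t 6.47 pos [0.4938 0.2024 0.1311] rot [-1.5696e+00 -1.4000e-03 -2.2600e-01] F [ 0.18  0.19 -1.39] w 0.055
[[0.975, 0.002, 0.224], [-0.224, 0.001, 0.975], [0.001, -1.0, 0.001]]
inc [-0.916  0.87   1.928] turn -0.05 yaw now -12.95
```

Emit:
send_rows:
  increments:
    - [-0.4, 0.3, 0.85, 0]
    - [-0.7, 0.6, 1.5, 0]
    - [-0.9, 0.87, 1.9, 0]
    - [-0.92, 1.3, 1.93, 0]
    - [-0.92, 1.7, 1.93, 0]

```text
clock: 6.88
eef_pos: [0.4793, 0.2654, 0.0785]
eef_rot: [-1.571, -0.001, -0.225]
contact_force: [0.4, -1.1, -1.4]
grip_width: 0.055
```

Emit:
send_rows:
  increments:
    - [0, 0.1, 0, 0]
    - [0, 0.1, 0, 0]

```text
clock: 7.05
eef_pos: [0.4787, 0.2636, 0.0736]
eef_rot: [-1.574, 0.001, -0.226]
contact_force: [0.7, 0.3, -1.7]
grip_width: 0.0552
```

```bash
python3 -c "
from h import *
go([.48,.265,.026],-12.9)"
```

```text
t 7.05 pos [0.4787 0.2636 0.0736] rot [-1.5735e+00  1.3000e-03 -2.2600e-01] F [ 0.71  0.32 -1.71] w 0.0552
[[0.975, -0.002, 0.224], [-0.224, -0.002, 0.975], [-0.001, -1.0, -0.003]]
inc [0.034 1.587 0.058] turn -0.05 yaw now -12.95
```

Emit:
send_rows:
  increments:
    - [0, 0.4, 0, 0]
    - [0, 0.8, 0, 0]
    - [0, 1.15, 0, 0]
    - [0, 1.4, 0, 0]
    - [0, 1.5, 0, 0]

```text
clock: 7.47
eef_pos: [0.4779, 0.2629, 0.0269]
eef_rot: [-1.575, 0.003, -0.226]
contact_force: [-0.5, -0.5, -1.5]
grip_width: 0.0551
```

Emit:
send_rows:
  increments:
    - [0, 0, 0, 0]
    - [0, 0.05, 0, 0]
    - [0, 0.1, 0, 0]
    - [0, 0.15, 0, 0]

```text
clock: 7.8
eef_pos: [0.4782, 0.2631, 0.0227]
eef_rot: [-1.574, 0.002, -0.226]
contact_force: [-0.6, -0.6, -0.7]
grip_width: 0.055
```

Emit:
send_rows:
  increments:
    - [0, 0.02, 0, 0]
    - [0, 0.05, 0, 0]
    - [0, 0.07, 0, 0]
    - [0, 0.1, 0, 0]

```text
clock: 8.13
eef_pos: [0.4783, 0.2633, 0.02]
eef_rot: [-1.574, 0.002, -0.226]
contact_force: [-3.2, -1.4, 10.8]
grip_width: 0.055
```

```bash
python3 -c "
from h import *
st();e=snap('side','side7')
a=cv2.imread('pics/side7.png')[120:260,180:380];cv2.imwrite('pics/side7z.png',cv2.resize(a,None,fx=4,fy=4,interpolation=2))"
```

```text
t 8.13 pos [0.4783 0.2633 0.02  ] rot [-1.5742  0.002  -0.2261] F [-3.16 -1.37 10.81] w 0.055
[[0.975, -0.003, 0.224], [-0.224, -0.003, 0.975], [-0.002, -1.0, -0.003]]
```

View pics/side7z.png

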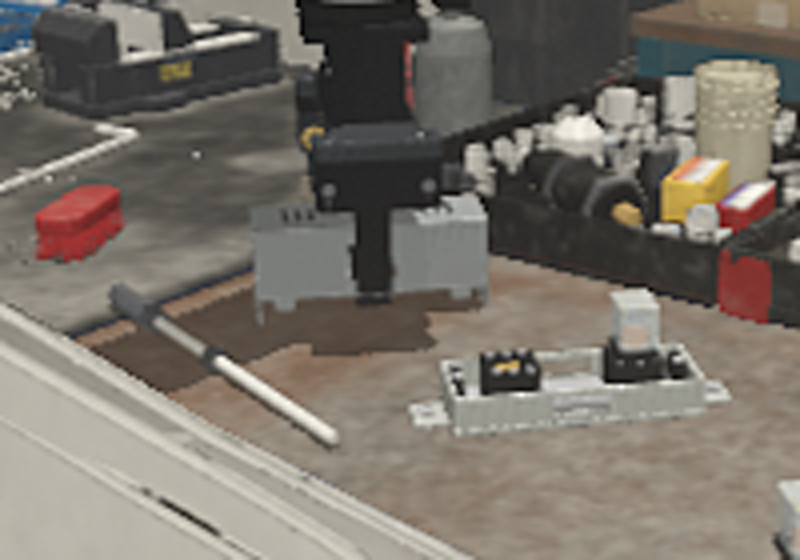

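The cover has landed, with 10.8 N contact at TCP 0.020, about where expected. Releasing.

Emit:
send_rows:
  increments:
    - [0, -0.02, 0, 0]
    - [0, -0.02, 0, 0]
    - [0, -0.02, 0, 0]
    - [0, -0.02, 0, 0]
    - [0, -0.02, 0, 0]
  claw: 40

```text
clock: 8.6
eef_pos: [0.4784, 0.2633, 0.0207]
eef_rot: [-1.574, 0.002, -0.226]
contact_force: [0.1, 0.6, 0.6]
grip_width: 0.0722
```

Emit:
send_rows:
  increments:
    - [0, 0, 0, 0]
    - [0, -0.1, 0, 0]
    - [0, -0.3, 0, 0]
    - [0, -0.7, 0, 0]
    - [0, -1.2, 0, 0]
  claw: 0

```text
clock: 9.02
eef_pos: [0.4781, 0.2631, 0.0574]
eef_rot: [-1.575, 0.003, -0.226]
contact_force: [0.1, -0.2, 0.8]
grip_width: 0.0866
```

Emit:
send_rows:
  increments:
    - [0, -0.8, 0, 0]
    - [0, -1.7, 0, 0]
    - [0, -2.6, 0, 0]
    - [0, -3.0, 0, 0]
    - [0, -3.3, 0, 0]

```text
clock: 9.43
eef_pos: [0.4793, 0.2639, 0.159]
eef_rot: [-1.572, 0.0, -0.226]
contact_force: [0.4, 0.6, -0.3]
grip_width: 0.0871
```

```bash
python3 -c "
from h import *
st();e=snap('side','side8');d=snap('top','top8')
a=cv2.imread('pics/side8.png')[160:260,240:400];cv2.imwrite('pics/side8z.png',cv2.resize(a,None,fx=5,fy=5,interpolation=2))
a=cv2.imread('pics/top8.png')[130:290,150:350];cv2.imwrite('pics/top8z.png',cv2.resize(a,None,fx=3.7,fy=3.7,interpolation=2))"
```

```text
t 9.43 pos [0.4793 0.2639 0.159 ] rot [-1.5722e+00  4.0000e-04 -2.2640e-01] F [ 0.44  0.56 -0.34] w 0.0871
[[0.974, -0.001, 0.224], [-0.224, -0.001, 0.974], [-0.0, -1.0, -0.001]]
```

View pics/side8z.png

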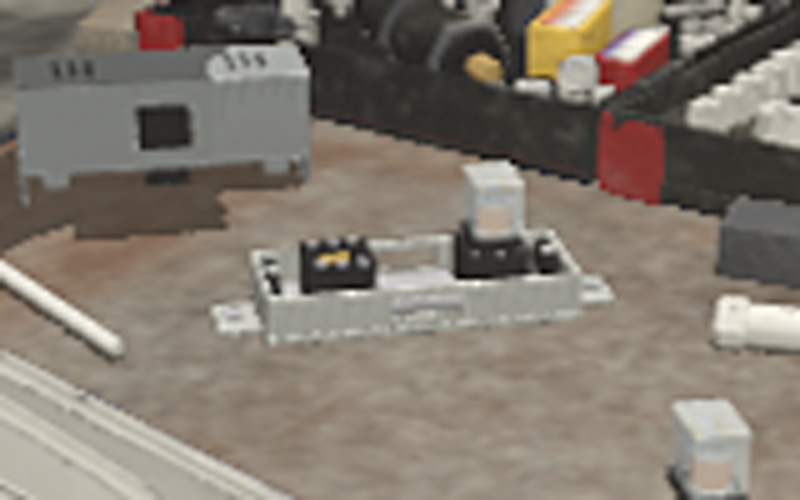

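View pics/top8z.png

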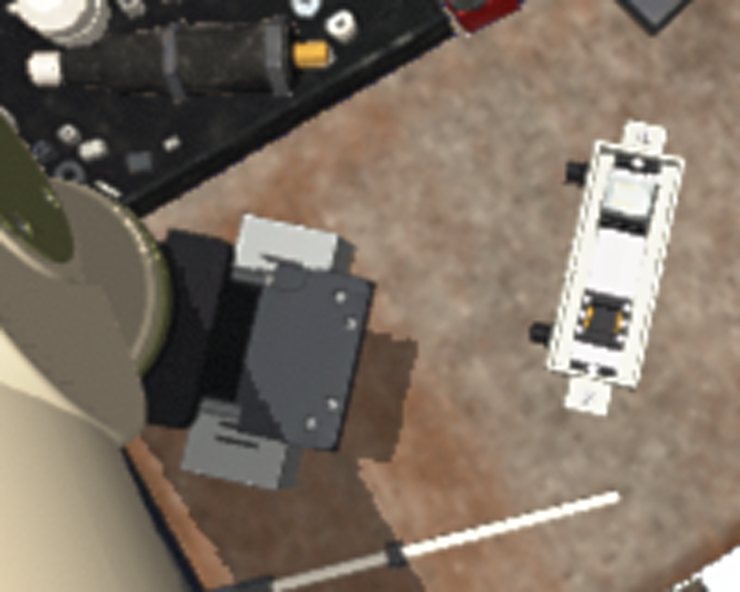

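The cover stands upright and free of the gripper. The top view now shows the open box with the empty socket, so I'll zoom in on it and on the relay.

```bash
python3 -c "
from h import *
I=cv2.imread('pics/top8.png')
cv2.imwrite('pics/bx.png',cv2.resize(I[155:250,285:345],None,fx=6.3,fy=6.3,interpolation=2))
cv2.imwrite('pics/rl.png',cv2.resize(I[170:215,390:440],None,fx=12,fy=12,interpolation=2))
I=cv2.imread('pics/side8.png')
cv2.imwrite('pics/bxs.png',cv2.resize(I[185:235,275:370],None,fx=8,fy=8,interpolation=2))"
```

```text
(no output)
```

View pics/bx.png

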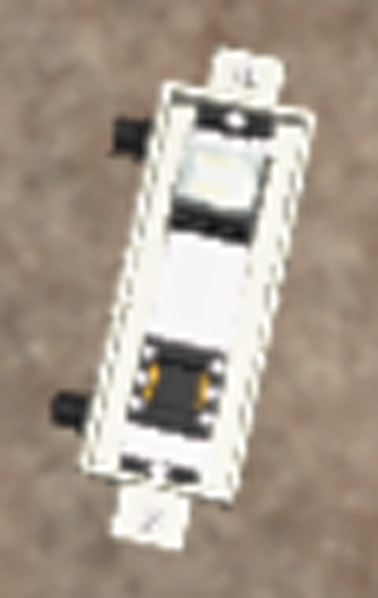

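View pics/rl.png

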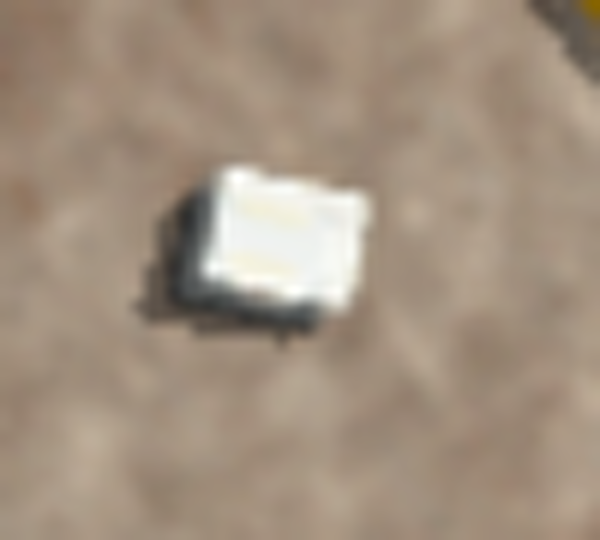

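View pics/bxs.png

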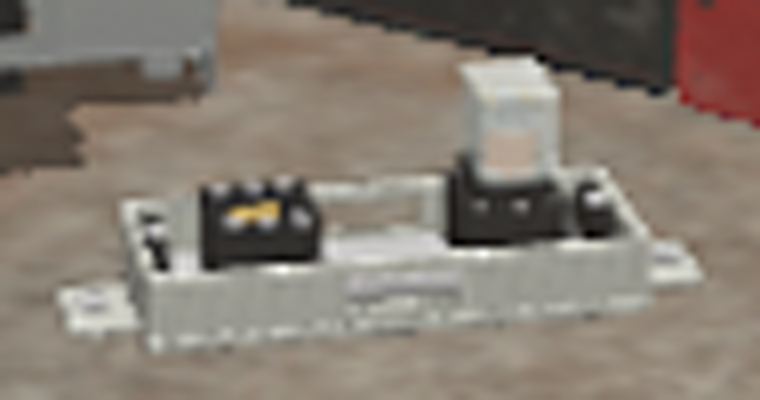

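```bash
python3 -c "
from h import *
d=optics.capture('top');e=optics.capture('side')
f=lambda u,v,z:atz(d,(155+(v+.5)/6.3-.5,285+(u+.5)/6.3-.5),z)
g=lambda u,v,z:atz(e,(185+(v+.5)/8-.5,275+(u+.5)/8-.5),z)
C=np.array([f(*p,.022) for p in((168,82),(315,112),(232,502),(82,472))]);c=C.mean(0)
print('box',C.round(4).tolist(),c.round(4))
for a,b in((0,3),(1,2)):v=C[a]-C[b];print(np.linalg.norm(v),np.degrees(np.arctan2(v[1],v[0])))
S=np.array([f(*p,.030) for p in((150,335),(230,350),(212,437),(128,420))]);s=S.mean(0)
print('sock',S.round(4).tolist(),s.round(4))
def loc(p,c,y=-12.9):
  y=np.radians(y);q=p-c;return np.cos(y)*q[0]+np.sin(y)*q[1],-np.sin(y)*q[0]+np.cos(y)*q[1]
c0=np.array([.5283,.0623,0])
print('sock in box',loc(s,c),loc(s,c0))
s2=f(179,386,.030);print('centre px',s2,loc(s2,c0))
r=f(222,180,.062);print('seated relay',loc(r,c),loc(r,c0))
B=np.array([g(*p,.022) for p in((122,205),(150,280),(650,235),(595,172))]);print('box side',B.round(4).tolist(),B.mean(0).round(4))
T=np.array([g(*p,.030) for p in((200,190),(205,222),(320,212),(300,180))]);print('sock side',T.round(4).tolist(),T.mean(0).round(4),loc(T.mean(0),B.mean(0)),loc(T.mean(0),c0))
h=lambda u,v,z:atz(d,(170+(v+.5)/12-.5,390+(u+.5)/12-.5),z)
Q=np.array([h(*p,.042) for p in((222,165),(372,195),(345,315),(200,280))]);print('relay',Q.round(4).tolist(),Q.mean(0).round(4))
for a,b in((0,1),(1,2),(2,3),(3,0)):v=Q[a]-Q[b];print(np.linalg.norm(v).round(4),np.degrees(np.arctan2(v[1],v[0])).round(1))
"
```

```text
box [[0.6013, 0.0718, 0.022], [0.5894, 0.0203, 0.022], [0.4533, 0.0527, 0.022], [0.4649, 0.1043, 0.022]] [0.5272 0.0623 0.022 ]
0.14019462478810243 -13.388628275467665
0.13992076589733363 -13.383306849174456
sock [[0.5111, 0.0797, 0.03], [0.5053, 0.0522, 0.03], [0.4755, 0.0591, 0.03], [0.482, 0.0878, 0.03]] [0.4935 0.0697 0.03  ]
sock in box (np.float64(-0.03455835239649621), np.float64(-0.00031382010571138867)) (np.float64(-0.035583318746186324), np.float64(-0.0005786381204178166))
centre px [0.49328993 0.07003364 0.03      ] (np.float64(-0.03585299618483825), np.float64(-0.00027754926061481205))
seated relay (np.float64(0.033426424666749326), np.float64(-0.0011076644883854427)) (np.float64(0.03240145831705922), np.float64(-0.0013724825030918715))
box side [[0.4668, 0.1013, 0.022], [0.4552, 0.0507, 0.022], [0.591, 0.0212, 0.022], [0.5992, 0.0672, 0.022]] [0.528  0.0601 0.022 ]
sock side [[0.4836, 0.0846, 0.03], [0.4763, 0.0634, 0.03], [0.5075, 0.0566, 0.03], [0.5117, 0.0796, 0.03]] [0.4948 0.071  0.03  ] (np.float64(-0.03485159760190468), np.float64(0.00324433999277812)) (np.float64(-0.03461483639612661), np.float64(0.0010382011147464284))
relay [[0.5582, -0.1375, 0.042], [0.5522, -0.1644, 0.042], [0.5305, -0.1583, 0.042], [0.5374, -0.1325, 0.042]] [ 0.5446 -0.1482  0.042 ]
0.0276 77.3
0.0225 -15.5
0.0268 -105.0
0.0214 166.5
```

The box pose agrees with the cover's. The socket is at box x ≈ −35 mm, y ≈ 0, about (0.494, 0.070) in world. The relay is at (0.5445, −0.149) with yaw about −13°. Before going to the relay I'll check the gripper body's clearance to the yellow bin.

```bash
python3 -c "
from h import *
e=snap('side','side9');d=snap('top','top9')
a=cv2.imread('pics/side9.png')[190:310,350:530];cv2.imwrite('pics/side9z.png',cv2.resize(a,None,fx=4.4,fy=4.4,interpolation=2))
a=cv2.imread('pics/top9.png')[60:220,370:520]
p=np.array([.5445,-.149,.086])
I=cv2.imread('pics/top9.png')
x=np.array([.974,-.227,0]);z=np.array([.227,.974,0])
P=[proj(d,p+x*a+z*b)[::-1] for a,b in((-.0375,-.095),(.0375,-.095),(.0375,.095),(-.0375,.095))]
cv2.polylines(I,[np.round(P).astype(int)],True,(0,0,255))
cv2.imwrite('pics/top9z.png',cv2.resize(I[60:220,340:520],None,fx=3.7,fy=3.7,interpolation=2))
"
```

```text
(no output)
```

View pics/side9z.png

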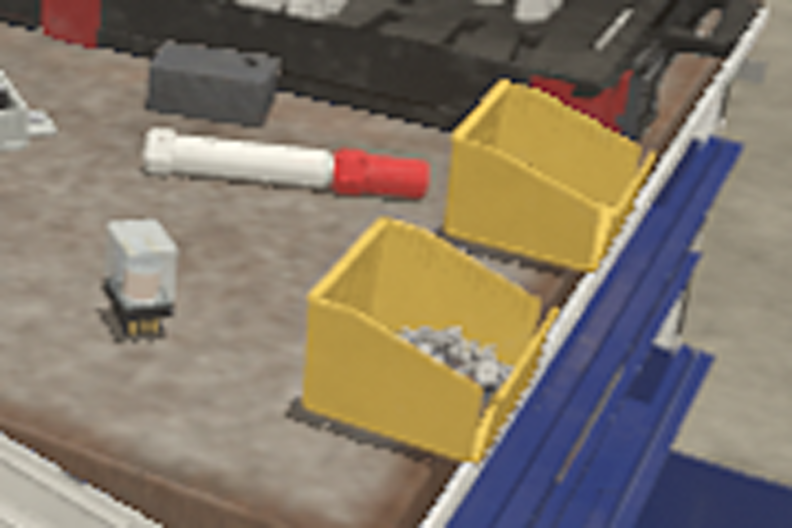

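View pics/top9z.png

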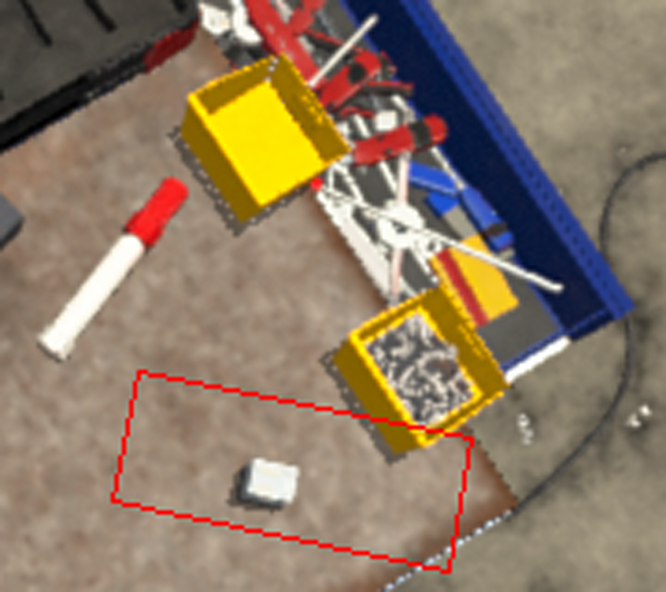

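The gripper outline overlaps the bin's corner only in plan. The bin is about 55 mm high against the body's 86 mm, so it clears. I'm moving to above the relay with the jaws partly closed.

```bash
python3 -c "
from h import *
go([.5445,-.149,.13],-13.3)"
```

```text
t 9.73 pos [0.4778 0.2631 0.1549] rot [-1.5767  0.0041 -0.2262] F [-0.28 -0.07 -0.3 ] w 0.087
[[0.975, -0.005, 0.224], [-0.224, -0.005, 0.975], [-0.004, -1.0, -0.006]]
inc [  5.251   0.885 -12.882] turn 0.34 yaw now -12.96
```

Emit:
send_rows:
  increments:
    - [0.4, 0.1, -1.0, 0]
    - [0.85, 0.15, -2.2, 0]
    - [1.35, 0.2, -3.4, 0]
    - [1.85, 0.3, -4.6, 0]
    - [2.35, 0.4, -5.8, 0]
  claw: 108
  grip_force: 20

```text
clock: 10.15
eef_pos: [0.5068, 0.0757, 0.1426]
eef_rot: [-1.578, 0.005, -0.226]
contact_force: [1.2, -0.2, 0.4]
grip_width: 0.0613
```

```bash
python3 -c "
from h import *
go([.5445,-.149,.12],-13.3)"
```

```text
t 10.15 pos [0.5068 0.0757 0.1426] rot [-1.5775  0.0053 -0.2259] F [ 1.17 -0.23  0.41] w 0.0613
[[0.975, -0.007, 0.224], [-0.224, -0.005, 0.975], [-0.005, -1.0, -0.007]]
inc [ 2.905  0.785 -7.014] turn 0.36 yaw now -12.94
```

Emit:
send_rows:
  increments:
    - [0.5, 0.1, -1.2, 0]
    - [1.0, 0.3, -2.4, 0]
    - [1.5, 0.5, -3.6, 0]
    - [2.0, 0.6, -4.8, 0.3]
    - [2.4, 0.7, -5.9, 0.3]

```text
clock: 10.57
eef_pos: [0.5366, -0.1155, 0.1211]
eef_rot: [-1.579, 0.007, -0.232]
contact_force: [1.2, -0.4, 0.0]
grip_width: 0.0501
```

Emit:
send_rows:
  increments:
    - [0.2, 0.0, -0.5, 0]
    - [0.2, 0, -0.5, 0]
    - [0.2, 0, -0.5, 0]

```text
clock: 10.82
eef_pos: [0.5382, -0.1325, 0.12]
eef_rot: [-1.579, 0.009, -0.235]
contact_force: [-0.4, 0.3, 0.6]
grip_width: 0.0499
```

```bash
python3 -c "
from h import *
go([.5445,-.149,.06],-13.3)"
```

```text
t 10.82 pos [ 0.5382 -0.1325  0.12  ] rot [-1.5793  0.0089 -0.2345] F [-0.37  0.31  0.64] w 0.0499
[[0.973, -0.011, 0.232], [-0.232, -0.006, 0.973], [-0.009, -1.0, -0.009]]
inc [ 0.352  2.002 -0.47 ] turn -0.14 yaw now -13.44
```

Emit:
send_rows:
  increments:
    - [0.2, 0.6, -0.3, 0]
    - [0.35, 1.2, -0.47, 0]
    - [0.35, 1.8, -0.47, 0]
    - [0.35, 2.0, -0.47, 0]
    - [0.35, 2.0, -0.47, 0]

```text
clock: 11.23
eef_pos: [0.5433, -0.1471, 0.0582]
eef_rot: [-1.579, 0.013, -0.233]
contact_force: [0.5, -1.1, 0.5]
grip_width: 0.0502
```

```bash
python3 -c "
from h import *
go([.5445,-.149,.016],-13.3)
e=snap('side','side10')
a=cv2.imread('pics/side10.png')[190:290,330:450];cv2.imwrite('pics/side10z.png',cv2.resize(a,None,fx=6,fy=6,interpolation=2))"
```

```text
t 11.23 pos [ 0.5433 -0.1471  0.0582] rot [-1.5793  0.0126 -0.2326] F [ 0.5  -1.05  0.49] w 0.0502
[[0.973, -0.014, 0.23], [-0.23, -0.005, 0.973], [-0.013, -1.0, -0.008]]
inc [ 0.072  1.408 -0.04 ] turn -0.03 yaw now -13.33
```

View pics/side10z.png

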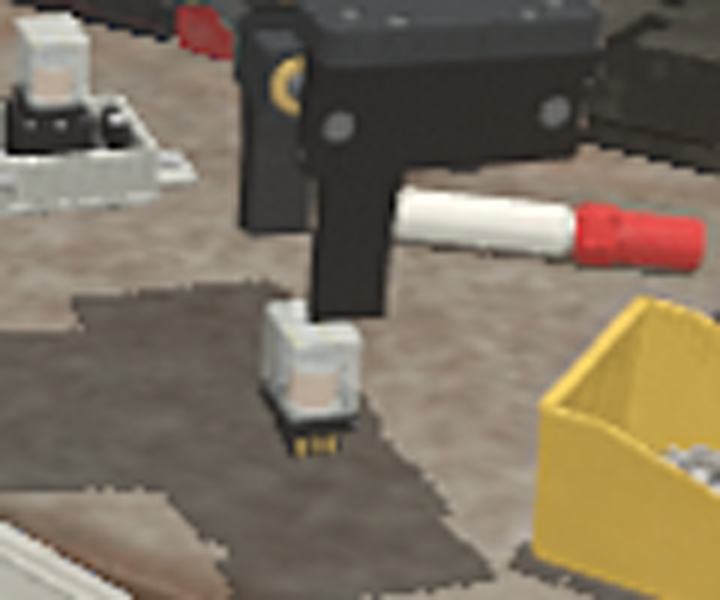

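```bash
python3 -c "
from h import *
e=optics.capture('side')
s=robot.state();M=R.from_euler('xyz',s['eef_rot']).as_matrix();p=s['eef_pos']
for sx in(-.0095,.0095):
  q=proj(e,p-M[:,2]*.040+M[:,0]*sx);print('outer tip corner zoom',((q[1]-330+.5)*6,(q[0]-190+.5)*6))
for c in((.5445,-.149),(.5445,-.151),(.5445,-.147)):
  x=np.array([.973,-.23,0]);y=np.array([.23,.973,0]);b=np.array([*c,0])
  for z in(.042,.010):
    print(c,z,[tuple(np.round((np.array(proj(e,b+x*i*.011-y*.014+[0,0,z]))[::-1]-[329.5,189.5])*6)) for i in(-1,1)])
"
```

```text
outer tip corner zoom (np.float64(328.7414564230909), np.float64(326.4866459829767))
outer tip corner zoom (np.float64(392.8132038984144), np.float64(320.697254481327))
(0.5445, -0.149) 0.042 [(np.float64(290.0), np.float64(345.0)), (np.float64(362.0), np.float64(338.0))]
(0.5445, -0.149) 0.01 [(np.float64(284.0), np.float64(441.0)), (np.float64(354.0), np.float64(433.0))]
(0.5445, -0.151) 0.042 [(np.float64(294.0), np.float64(348.0)), (np.float64(365.0), np.float64(341.0))]
(0.5445, -0.151) 0.01 [(np.float64(288.0), np.float64(444.0)), (np.float64(358.0), np.float64(437.0))]
(0.5445, -0.147) 0.042 [(np.float64(287.0), np.float64(342.0)), (np.float64(358.0), np.float64(335.0))]
(0.5445, -0.147) 0.01 [(np.float64(280.0), np.float64(438.0)), (np.float64(351.0), np.float64(430.0))]
```

```bash
python3 -c "
from h import *
s=st();e=snap('side','side11');s=robot.state();M=R.from_euler('xyz',s['eef_rot']).as_matrix();p=s['eef_pos'];print(p)
a=cv2.imread('pics/side11.png')[190:290,330:450];a=cv2.resize(a,None,fx=6,fy=6,interpolation=2)
for z,c in((-.0251,(0,255,0)),(-.040,(0,0,255))):
 for sx in(-.0095,.0095):
  q=[]
  for yy in(0,-.03):
   u=proj(e,p+M[:,2]*z+M[:,0]*sx+M[:,1]*yy);q.append((int((u[1]-329.5)*6),int((u[0]-189.5)*6)))
  cv2.line(a,q[0],q[1],c,1)
cv2.imwrite('pics/side11z.png',a)"
```

```text
t 11.33 pos [ 0.5447 -0.1479  0.0605] rot [-1.579   0.009  -0.2331] F [-0.22 -0.45  0.54] w 0.0503
[[0.973, -0.011, 0.231], [-0.231, -0.006, 0.973], [-0.009, -1.0, -0.008]]
[ 0.54509352 -0.14820336  0.06098062]
```

View pics/side11z.png

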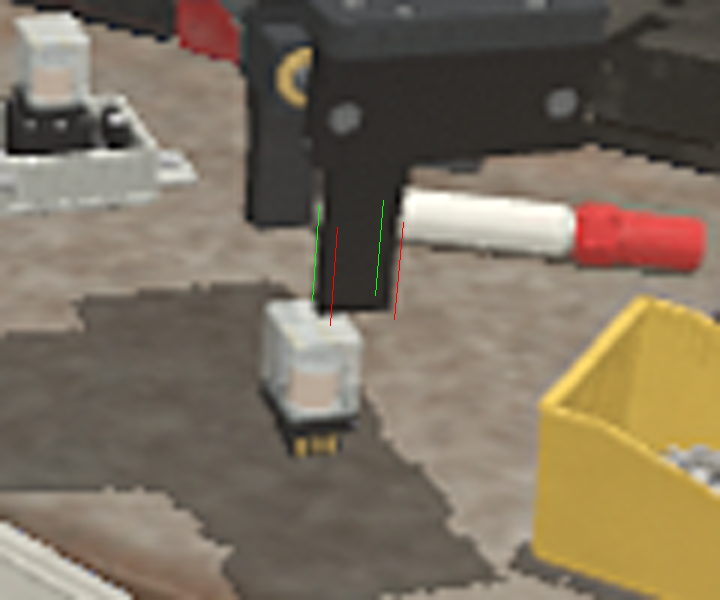

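The finger outline falls where predicted, so I'll descend to the relay and settle.

Emit:
send_rows:
  increments:
    - [-0.02, 0.4, -0.03, 0]
    - [-0.02, 0.8, -0.03, 0]
    - [-0.02, 1.2, -0.03, 0]
    - [-0.02, 1.5, -0.03, 0]
    - [-0.02, 1.5, -0.03, 0]

```text
clock: 11.8
eef_pos: [0.5422, -0.1489, 0.0133]
eef_rot: [-1.579, 0.012, -0.233]
contact_force: [-0.2, 0.2, -0.5]
grip_width: 0.0504
```

Emit:
send_rows:
  increments:
    - [0, 0, 0, 0]
    - [0, 0, 0, 0]
    - [0, 0, 0, 0]

```text
clock: 12.05
eef_pos: [0.5423, -0.149, 0.0136]
eef_rot: [-1.579, 0.011, -0.233]
contact_force: [0.2, 0.4, 0.4]
grip_width: 0.0504
```

```bash
python3 -c "
from h import *
go([.5445,-.149,.016],-13.3)"
```

```text
t 12.05 pos [ 0.5423 -0.149   0.0136] rot [-1.5795  0.0114 -0.2335] F [0.17 0.43 0.45] w 0.0504
[[0.973, -0.013, 0.231], [-0.231, -0.006, 0.973], [-0.011, -1.0, -0.009]]
inc [ 0.069 -0.082  0.016] turn -0.08 yaw now -13.38
```

Emit:
send_rows:
  increments:
    - [0.07, -0.08, 0, 0]
    - [0.07, -0.08, 0, 0]
    - [0.07, -0.08, 0, 0]
    - [0.07, -0.08, 0, 0]
    - [0.07, -0.08, 0, 0]
  claw: 160

```text
clock: 12.47
eef_pos: [0.5444, -0.1494, 0.016]
eef_rot: [-1.579, 0.011, -0.233]
contact_force: [0.8, 0.0, 0.1]
grip_width: 0.0331
```

Emit:
send_rows:
  increments:
    - [0, 0, 0, 0]
    - [0, 0, 0, 0]
    - [0, 0, 0, 0]
    - [0, 0, 0, 0]
  claw: 205
  grip_force: 25

```text
clock: 12.8
eef_pos: [0.5444, -0.1494, 0.0161]
eef_rot: [-1.579, 0.011, -0.233]
contact_force: [-0.1, 0.5, 0.4]
grip_width: 0.0279
```

```bash
python3 -c "
from h import *
go([.5445,-.149,.10],-13.3)
e=snap('side','side12')
a=cv2.imread('pics/side12.png')[190:290,330:450];cv2.imwrite('pics/side12z.png',cv2.resize(a,None,fx=6,fy=6,interpolation=2))"
```

```text
t 12.8 pos [ 0.5444 -0.1494  0.0161] rot [-1.5794  0.0112 -0.2335] F [-0.08  0.45  0.39] w 0.0279
[[0.973, -0.013, 0.231], [-0.231, -0.006, 0.973], [-0.011, -1.0, -0.009]]
inc [-0.033 -2.797 -0.01 ] turn -0.08 yaw now -13.38
```

View pics/side12z.png

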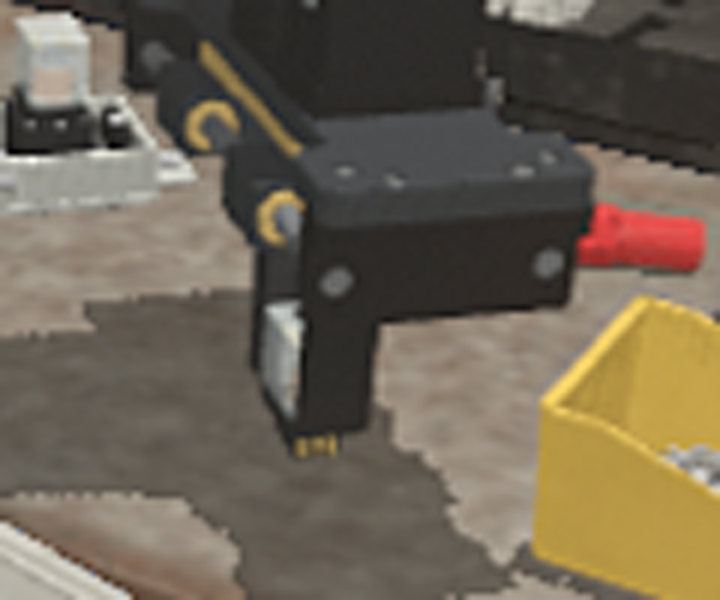

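The relay is gripped, with the opening at 27.9 mm against a 28 mm body. Lifting and carrying it to above the socket.

Emit:
send_rows:
  increments:
    - [0, -0.3, 0, 0]
    - [0, -0.9, 0, 0]
    - [0, -1.8, 0, 0]
    - [0, -2.6, 0, 0]
    - [0, -2.9, 0, 0]

```text
clock: 13.27
eef_pos: [0.5471, -0.1495, 0.107]
eef_rot: [-1.579, 0.007, -0.234]
contact_force: [1.7, 0.3, 0.5]
grip_width: 0.0276
```

```bash
python3 -c "
from h import *
go([.4937,.0702,.105],-13.2)"
```

```text
t 13.27 pos [ 0.5471 -0.1495  0.107 ] rot [-1.5789  0.0068 -0.2338] F [1.67 0.28 0.45] w 0.0276
[[0.973, -0.009, 0.232], [-0.232, -0.006, 0.973], [-0.007, -1.0, -0.008]]
inc [-3.429  0.035  6.712] turn -0.2 yaw now -13.4
```

Emit:
send_rows:
  increments:
    - [-0.4, 0, 0.8, 0]
    - [-1.0, 0, 1.9, 0]
    - [-1.6, 0, 3.0, 0]
    - [-2.1, 0, 4.1, -0.2]
    - [-2.6, 0, 5.1, -0.2]

```text
clock: 13.68
eef_pos: [0.5059, 0.0194, 0.1064]
eef_rot: [-1.578, 0.007, -0.23]
contact_force: [1.0, 0.5, -0.1]
grip_width: 0.0277
```

```bash
python3 -c "
from h import *
go([.4937,.0702,.105],-13.2)"
```

```text
t 13.68 pos [0.5059 0.0194 0.1064] rot [-1.5784  0.0067 -0.2298] F [ 1.04  0.55 -0.14] w 0.0277
[[0.974, -0.008, 0.228], [-0.228, -0.006, 0.974], [-0.007, -1.0, -0.008]]
inc [-0.783  0.041  1.557] turn 0.04 yaw now -13.16
```

Emit:
send_rows:
  increments:
    - [-0.4, 0, 0.8, 0]
    - [-0.7, 0, 1.4, 0]
    - [-0.78, 0, 1.55, 0]
    - [-0.78, 0.04, 1.55, 0]
    - [-0.78, 0.04, 1.55, 0]

```text
clock: 14.1
eef_pos: [0.4937, 0.0691, 0.1049]
eef_rot: [-1.579, 0.007, -0.23]
contact_force: [-0.3, -0.4, -0.2]
grip_width: 0.0279
```

Emit:
send_rows:
  increments:
    - [0, 0, 0, 0]
    - [0, 0, 0, 0]
    - [0, 0, 0, 0]

```text
clock: 14.35
eef_pos: [0.494, 0.0679, 0.1048]
eef_rot: [-1.579, 0.007, -0.232]
contact_force: [1.0, -0.9, 0.3]
grip_width: 0.0278
```

```bash
python3 -c "
from h import *
go([.4937,.0702,.05],-13.2)
e=snap('side','side13')
a=cv2.imread('pics/side13.png')[120:240,240:400];cv2.imwrite('pics/side13z.png',cv2.resize(a,None,fx=5,fy=5,interpolation=2))"
```

```text
t 14.35 pos [0.494  0.0679 0.1048] rot [-1.5793  0.0066 -0.2321] F [ 0.96 -0.86  0.28] w 0.0278
[[0.973, -0.008, 0.23], [-0.23, -0.007, 0.973], [-0.007, -1.0, -0.008]]
inc [-0.015  1.827  0.089] turn -0.1 yaw now -13.3
```

View pics/side13z.png

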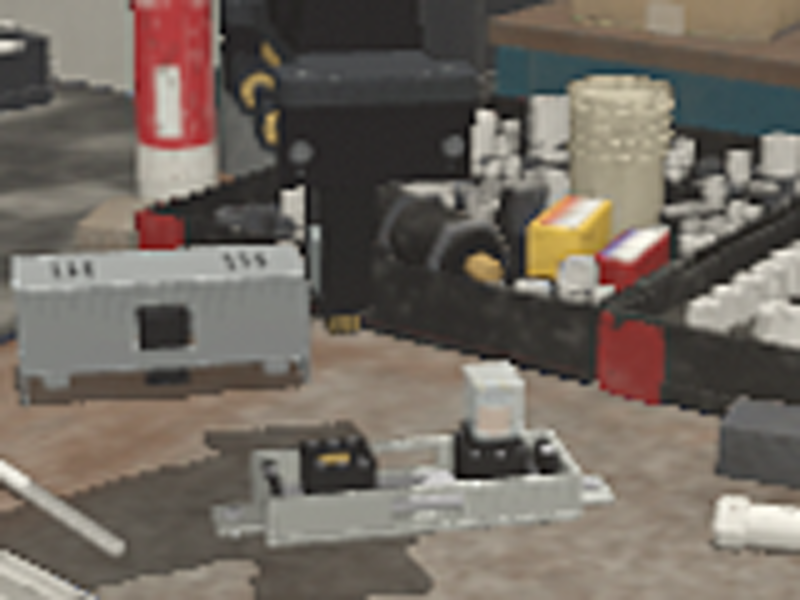

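The plug (zoomed (343,325)) hangs above the empty socket (338,455). Descending to just over the socket face.

Emit:
send_rows:
  increments:
    - [-0.01, 0.4, 0.09, 0]
    - [-0.01, 0.9, 0.09, 0]
    - [-0.01, 1.4, 0.09, 0]
    - [-0.01, 1.7, 0.09, 0]
    - [-0.01, 1.7, 0.09, 0]

```text
clock: 14.82
eef_pos: [0.4926, 0.0699, 0.0521]
eef_rot: [-1.581, 0.009, -0.232]
contact_force: [-0.6, -0.3, 0.1]
grip_width: 0.0277
```

Emit:
send_rows:
  increments:
    - [0, 0, 0, 0]
    - [0, 0, 0, 0]
    - [0, 0, 0, 0]

```text
clock: 15.07
eef_pos: [0.4932, 0.0699, 0.0528]
eef_rot: [-1.58, 0.008, -0.232]
contact_force: [0.3, 0.4, -0.9]
grip_width: 0.0277
```

```bash
python3 -c "
from h import *
go([.4937,.0702,.047],-13.2)
e=snap('side','side14')
a=cv2.imread('pics/side14.png')[160:240,270:370];cv2.imwrite('pics/side14z.png',cv2.resize(a,None,fx=8,fy=7.5,interpolation=2))"
```

```text
t 15.07 pos [0.4932 0.0699 0.0528] rot [-1.5804  0.0084 -0.2323] F [ 0.34  0.41 -0.9 ] w 0.0277
[[0.973, -0.01, 0.23], [-0.23, -0.007, 0.973], [-0.008, -1.0, -0.01]]
inc [0.017 0.194 0.015] turn -0.11 yaw now -13.31
```

View pics/side14z.png

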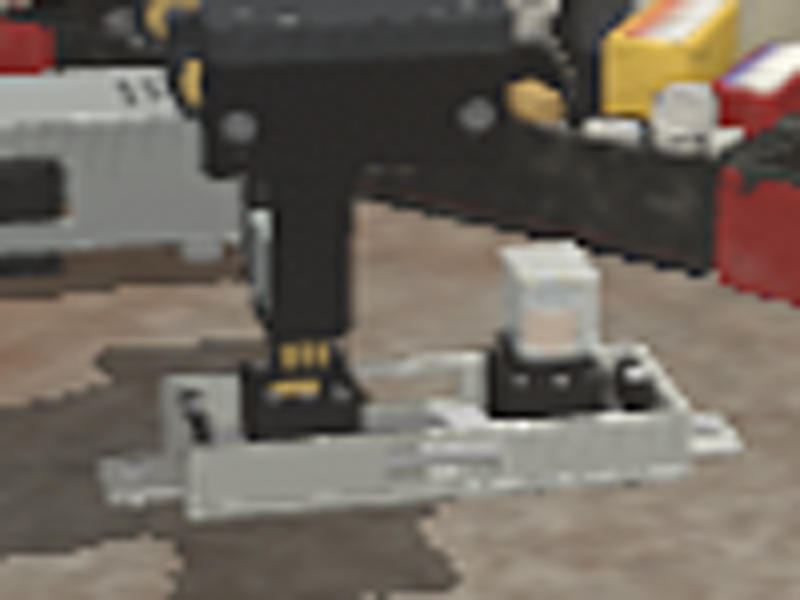

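Emit:
send_rows:
  increments:
    - [-0.02, 0.06, 0.01, 0.0]
    - [-0.02, 0.12, 0.01, 0]
    - [-0.02, 0.18, 0.01, 0]
    - [-0.02, 0.24, 0.01, 0]
    - [-0.02, 0.29, 0.01, 0]

```text
clock: 15.53
eef_pos: [0.4925, 0.0703, 0.0439]
eef_rot: [-1.58, 0.008, -0.232]
contact_force: [0.9, -0.4, -0.3]
grip_width: 0.0276
```

```bash
python3 -c "
from h import *
go([.4937,.0702,.041],-13.2)"
```

```text
t 15.53 pos [0.4925 0.0703 0.0439] rot [-1.5803  0.0083 -0.2322] F [ 0.9  -0.44 -0.3 ] w 0.0276
[[0.973, -0.01, 0.23], [-0.23, -0.007, 0.973], [-0.008, -1.0, -0.01]]
inc [0.04  0.098 0.006] turn -0.1 yaw now -13.3
```

There's no contact yet although the plug bottom is nominally 2 mm below the face. Continuing gently.

Emit:
send_rows:
  increments:
    - [0, 0.02, 0, 0]
    - [0, 0.05, 0, 0]
    - [0, 0.08, 0, 0]

```text
clock: 15.78
eef_pos: [0.4927, 0.0703, 0.0416]
eef_rot: [-1.58, 0.008, -0.232]
contact_force: [1.1, -1.1, 0.8]
grip_width: 0.0278
```

```bash
python3 -c "
from h import *
s=go([.4937,.0702,.036],-13.2);print(robot.state()['ft_torque'])"
```

```text
t 15.78 pos [0.4927 0.0703 0.0416] rot [-1.5803  0.0079 -0.2323] F [ 1.12 -1.09  0.83] w 0.0278
[[0.973, -0.01, 0.23], [-0.23, -0.007, 0.973], [-0.008, -1.0, -0.009]]
inc [0.034 0.185 0.007] turn -0.11 yaw now -13.31
[-0.00617751 -0.24081616 -0.03881656]
```

Emit:
send_rows:
  increments:
    - [0, 0.02, 0, 0]
    - [0, 0.04, 0, 0]
    - [0, 0.07, 0, 0]
    - [0, 0.1, 0, 0]
  grip_force: 40

```text
clock: 16.12
eef_pos: [0.4929, 0.0708, 0.0387]
eef_rot: [-1.579, 0.008, -0.232]
contact_force: [-0.8, 2.7, 5.0]
grip_width: 0.0275
```

```bash
python3 -c "
from h import *
s=go([.4937,.0702,.036],-13.2);print(robot.state()['ft_torque'])"
```

```text
t 16.12 pos [0.4929 0.0708 0.0387] rot [-1.5794  0.0076 -0.2319] F [-0.84  2.69  5.03] w 0.0275
[[0.973, -0.009, 0.23], [-0.23, -0.007, 0.973], [-0.008, -1.0, -0.009]]
inc [ 0.031  0.091 -0.014] turn -0.09 yaw now -13.29
[ 0.52305142 -0.06151693 -0.02261563]
```

The contact force is 5 N, which matches the sprung contacts. Pushing on to home at TCP ≈ 0.036.

Emit:
send_rows:
  increments:
    - [0, 0.02, 0, 0]
    - [0, 0.05, 0, 0]
    - [0, 0.08, 0, 0]

```text
clock: 16.37
eef_pos: [0.4933, 0.0709, 0.0368]
eef_rot: [-1.579, 0.007, -0.232]
contact_force: [0.4, 0.1, 2.7]
grip_width: 0.0274
```

Emit:
send_rows:
  increments:
    - [0, 0.01, 0, 0]
    - [0, 0.02, 0, 0]
    - [0, 0.04, 0, 0]

```text
clock: 16.62
eef_pos: [0.4934, 0.0708, 0.0359]
eef_rot: [-1.579, 0.007, -0.232]
contact_force: [-4.5, -0.7, 15.4]
grip_width: 0.0278
```

```bash
python3 -c "
from h import *
s=go([.4937,.0702,.036],-13.2);print(robot.state()['ft_torque'])"
```

```text
t 16.62 pos [0.4934 0.0708 0.0359] rot [-1.5789  0.0067 -0.232 ] F [-4.48 -0.72 15.39] w 0.0278
[[0.973, -0.008, 0.23], [-0.23, -0.006, 0.973], [-0.007, -1.0, -0.008]]
inc [ 0.013 -0.004 -0.018] turn -0.09 yaw now -13.29
[-0.1576104   1.13626173  0.04700299]
```

15 N at exactly the home height means it is seated. I'll give a tiny extra push to confirm that it stops hard.

Emit:
send_rows:
  increments:
    - [0, 0.01, 0, 0]
    - [0, 0.02, 0, 0]
    - [0, 0.02, 0, 0]

```text
clock: 16.87
eef_pos: [0.4935, 0.0708, 0.0359]
eef_rot: [-1.579, 0.007, -0.232]
contact_force: [-2.9, -0.0, 11.8]
grip_width: 0.0276
```

```bash
python3 -c "
from h import *
st();e=snap('side','side15')
a=cv2.imread('pics/side15.png')[160:240,270:370];cv2.imwrite('pics/side15z.png',cv2.resize(a,None,fx=8,fy=7.5,interpolation=2))"
```

```text
t 16.87 pos [0.4935 0.0708 0.0359] rot [-1.5787  0.007  -0.2321] F [-2.9  -0.04 11.79] w 0.0276
[[0.973, -0.009, 0.23], [-0.23, -0.006, 0.973], [-0.007, -1.0, -0.008]]
```

View pics/side15z.png

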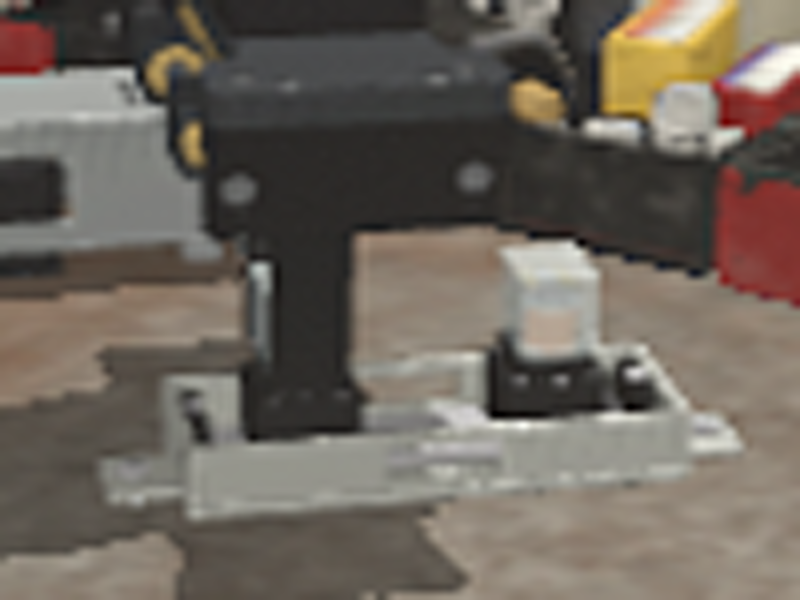

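The body is down on the socket. Releasing and backing up.

Emit:
send_rows:
  increments:
    - [0, 0, 0, 0]
    - [0, 0, 0, 0]
    - [0, 0, 0, 0]
    - [0, 0, 0, 0]
    - [0, 0, 0, 0]
  claw: 110

```text
clock: 17.33
eef_pos: [0.4932, 0.0707, 0.0356]
eef_rot: [-1.579, 0.007, -0.232]
contact_force: [-0.0, -0.5, -0.6]
grip_width: 0.0476
```

Emit:
send_rows:
  increments:
    - [0, -0.1, 0, 0]
    - [0, -0.4, 0, 0]
    - [0, -1.0, 0, 0]
    - [0, -2.0, 0, 0]
    - [0, -3.0, 0, 0]

```text
clock: 17.75
eef_pos: [0.4934, 0.071, 0.1269]
eef_rot: [-1.58, 0.008, -0.232]
contact_force: [0.7, 1.0, 0.3]
grip_width: 0.0497
```

Emit:
send_rows:
  increments:
    - [0, -0.8, 0, 0]
    - [0, -1.6, 0, 0]
    - [0, -2.0, 0, 0]
    - [0, -2.0, 0, 0]

```text
clock: 18.08
eef_pos: [0.4956, 0.0716, 0.1906]
eef_rot: [-1.577, 0.004, -0.233]
contact_force: [-0.8, 0.1, 0.3]
grip_width: 0.0493
```

```bash
python3 -c "
from h import *
st();e=snap('side','side16')
a=cv2.imread('pics/side16.png')[160:240,240:370];cv2.imwrite('pics/side16z.png',cv2.resize(a,None,fx=6,fy=6,interpolation=2))"
```

```text
t 18.08 pos [0.4956 0.0716 0.1906] rot [-1.5769  0.0038 -0.2326] F [-0.77  0.11  0.28] w 0.0493
[[0.973, -0.005, 0.23], [-0.23, -0.005, 0.973], [-0.004, -1.0, -0.006]]
```

View pics/side16z.png

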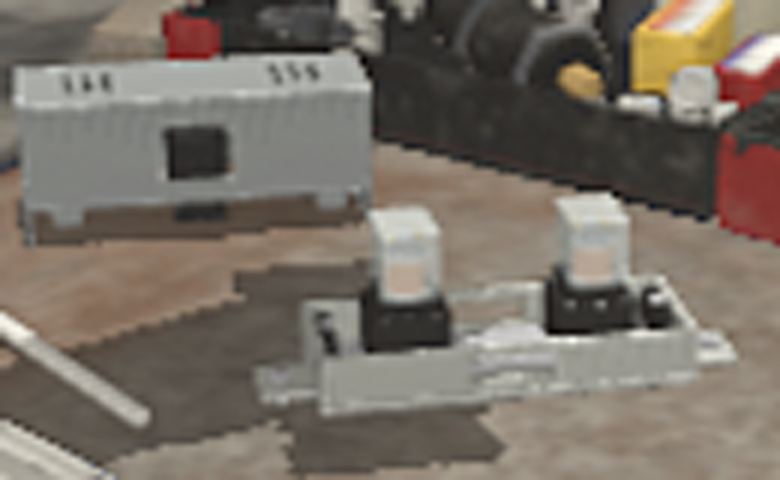

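The relay looks seated just like its neighbour. I'll check the heights numerically.

```bash
python3 -c "
from h import *
e=optics.capture('side')
x=np.array([.973,-.23,0]);y=np.array([.23,.973,0])
for n,c in(('new',np.array([.4935,.0705,0])),('old',np.array([.528,.0623,0])+.035*x)):
  for z in(.062,.030):
    print(n,z,[tuple(np.round((np.array(proj(e,c+x*i*.011-y*.014+[0,0,z]))[::-1]-[239.5,159.5])*6)) for i in(-1,1)])
I=e['image'][160:240,240:370][30:62,50:110];cv2.imwrite('pics/c.png',cv2.resize(I,None,fx=13,fy=13,interpolation=2))
print([(np.round(q['at'],1).tolist(),round(q['score'],2)) for q in optics.search_frame('side','relay_mid')])
"
```

```text
new 0.062 [(np.float64(376.0), np.float64(237.0)), (np.float64(436.0), np.float64(232.0))]
new 0.03 [(np.float64(377.0), np.float64(319.0)), (np.float64(437.0), np.float64(315.0))]
old 0.062 [(np.float64(568.0), np.float64(223.0)), (np.float64(627.0), np.float64(218.0))]
old 0.03 [(np.float64(567.0), np.float64(304.0)), (np.float64(625.0), np.float64(300.0))]
[([203.6, 309.3], 0.69)]
```

View pics/c.png

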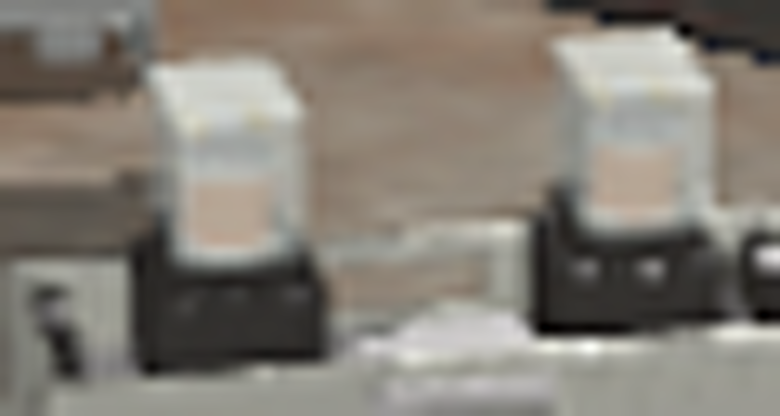

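The new relay's vertical offset from the fitted one (32–33 px) matches the 30 px predicted for both at z = 62 mm, so it is home. Handing in.

```bash
python3 -c "
from h import *
s=st();print(np.abs(s['qd']).max());print(job.close_job())"
```

```text
t 18.23 pos [0.4936 0.0713 0.1864] rot [-1.5803  0.0091 -0.2324] F [ 0.08  0.04 -0.99] w 0.0493
[[0.973, -0.011, 0.23], [-0.23, -0.007, 0.973], [-0.009, -1.0, -0.01]]
0.014772694540970858
the job is handed in; nothing more can be done
None
```

The job was handed in at about 18 s of the 64 s allowed. `close_job` gave no verdict, so what follows is from my own checks.

**Cover:** I squeezed both tabs to their stops and lifted the cover straight off. It now stands upright on clear bench at about (0.48, 0.26). I chose that over the suggested (0.46, 0.33), where one corner would have overhung the bench seam. It touched down with about 11 N, and a later picture shows it standing by itself.

**Relay:** It found the slot at box x ≈ −35 mm on the first descent, so no search along the rail was needed. The contacts gave about 5 N on the way in, and I last pushed with 15 N at the expected home height. After release its top stood at the height expected beside the relay already fitted, to about 0.5 mm in the side view.

**Robot and bystanders:** The robot was clear and nearly still, with contact force about zero. The scriber, steel block and marker were never approached, but I did not measure their positions again at the end.

**Disagreements:**
- **Box position:** the two cameras differed by about 2 mm on where the box and socket were.
- **Tool tilt:** the tool tilted by up to about 0.015 rad as the moves went on. It was near its grasp value at insertion, so the relay went in upright.
- **Hard stop not confirmed:** an extra push to prove a hard stop was inconclusive, because the force fell to 12 N instead of rising.

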